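# Pack the forming-block case in two layers and close it

### The arm

A 7-joint arm with a two-finger parallel gripper is mounted at the origin on the work surface. World frame = base frame: x ahead of the robot, y to its left, z up, the work surface at z = 0. Lengths are in mm, angles in rad, forces in N, time in s.
With the tool pointing down it reaches from about 425 to 925 mm from the base axis. Payload 6.8 kg.
Tool frame: the origin (TCP) lies at the very end of the fingers, on their centre line; the grasp point (between the pads) lies 19 mm behind it (ctrl.grasp_offset is the z of the grasp point in the tool frame, in mm); z points along the fingers, y is the direction in which the jaws open and shut (so a half turn about z gives the same grasp; the last joint's range is limited). The gripper opens to 88 mm and grips with 3 to 60 N. Pads are 20 mm wide; open, the fingers measure 115 mm over their backs; the gripper's body (75 mm by 178 mm) begins 61 mm behind the grasp point.
Start: joints at [-1.217, 0.477, 0.022, 1.555, -0.011, 1.109, -0.083], TCP at [300.752, 604.315, 183.364] pointing down, gripper open.
Joint ranges: [-2.96, 2.96], [-0.34, 2.1], [-1.41, 1.46], [0.24, 2.44], [-1.37, 4.51], [0.17, 1.92], [-2.96, 2.96]. Speed limits (rad/s): [2.39, 2.39, 3.14, 3.14, 3.14, 3.14, 3.14].

### API

Orientations are given as a unit quaternion [w, x, y, z].
In Python, from rig import ctrl gives the robot as it stands. The module is installed in compiled form; this text tells all that it offers.
- The arm moves only by the tool arm_command, never from a script. Its argument "deltas" is a list of rows, each a list of 7 numbers: the turn, a rotation vector about the tool's x, y, z normalised to -1 to 1, where 1 is 0.5 rad, then the shift along the tool's x, y, z normalised to -1 to 1, where 1 is 1 m, then the closure, from 0 (fully open) to 1 (shut). A call has 1 to 5 rows; each row shifts and turns the commanded pose from where the row before left it, along the tool's axes as they then stand; what a row does not reach is not made up. A row lasts 1/12 s, in which the tool goes at most 41.7 mm and 7.16 degrees, less where a joint would pass 70% of its speed; a pose out of reach is approached as far as the arm can. A call with a number of a shift or a turn outside -1 to 1 is refused whole. A call with a gripper value outside its range is refused whole. The fingers move at their own pace and stop on an object; the grip force is fixed at half the most. Time passes only in rows, so rows that do not move let the fingers close. It gives the time, the measured TCP pose, the force and the opening at its end, in the units of the state.
- ctrl.read_state(): the state, without advancing time (a new reading comes with each control period).
- ctrl.snapshot(name): name is "side" or "top"; returns a dict with "image" (420x560x3 uint8, red, green, blue), "fovy" (degrees; the focal length in pixels is half the picture's height over the tangent of half this angle, whatever the lens; pixels are square), "cx", "cy" (the principal point, pixels), "k1" (the pictures are not rectified: a ray, as slopes to the right and down, at radius r is drawn at 1 + k1 r^2 times it, then the intrinsics apply), "R" (3x3) and "t" (3): a world point X has camera coordinates R X + t. Camera axes: x right, y down, z forward; pixel columns grow to the right and rows downward; lengths in mm; the calibration is good to about 2 mm. A picture is of the moment at which its call begins. There is no depth.
- ctrl.hand_in(): hands the job in, once; it reports no verdict.
The state is a dict: "time_s": time; "joints": joint angles; "qvel": joint speeds; "joint_efforts": joint torques, N m; "tool_pos": TCP position; "ee_rot": TCP orientation; "ft_force": force on the tool from outside, world axes, zero at the start; "ft_torque": the same for the moment, N m; "gripper_width": finger opening in mm.
Only numpy, scipy, OpenCV 4.12 (cv2) and the standard library are available. Lean on these libraries where they do the work, as an engineer would, in place of code of your own. Each camera call takes 0.05 s, during which the arm holds its last target.

### The job

Pack the open-ended case for the next job: slide the half-round block and the square dolly, without lifting them, along the loading tongue until both are wholly inside, then lay the divider plate level on the ledges above them with its lifting bar upward, and lay the rectangular tube flat on the divider beside the lifting bar, lengthwise and wholly inside. Then fold the lid down until it is fully shut, and leave the hammer, the wrench and the can where they are.

Things in the scene. Friction and masses are not known exactly. Their poses are not given: they have to be found in the camera images.
- case: Low green-painted sheet-metal case with a plywood floor, fixed to the bench, open on top and at one end. Origin: centre of the packing space, at bench level; x across its width, +y out through the open end, z up. Inside 192 mm wide (x -96 to 96), 170 mm deep (y -85 at the end wall to +85 at the open end); walls 5 mm thick, rim 78 mm above the bench. Floor 4 mm thick.
- tongue (a point): Middle of the top of the loading tongue, 4 mm above the bench: the case floor running on flat and without sides, 202 mm wide, from case y = 85 to y = 225 mm. Same axes as the case.
- ledges (a point): Point midway between the two ledges that carry the divider, level with their tops, 44 mm above the bench. The ledges run along both side walls inside the case, each 16 mm wide and 5 mm thick; the blocks fit below them. Same axes as the case.
- lid (a joint): Lid angle, rad: 0 shut flat on the rim, pi/2 upright; starts 1.75 to 2.05, leaning back from the open end. Hinge line along the case's x at case y = -90 mm, 78 mm above the bench. Plain 4 mm aluminium sheet, underside on the hinge plane, 202 mm along the hinge, 177 mm from hinge to free edge, 0.35 kg. Stiff friction hinge: stays at any angle; 3 to 6 N at the free edge moves it.
- lid_edge (a point): Middle of the lid's free edge. Own x along the hinge, y from the hinge to the free edge, z out of the lid's outer face (up when shut).
- halfround: The half-round block as a body; same axes as its centre, origin in the middle of its flat underside.
- halfround_center (a point): Half-round (D-section) steel forming block lying on its flat face on the tongue: 90 mm long (own y), 60 mm wide (own x), 30 mm high, about 0.6 kg. The point is at mid-length, 15 mm above its underside. It starts with its length roughly along the case's y, on one side of the tongue; either block may be on either side.
- dolly: The square dolly as a body; same axes as its centre, origin in the middle of its underside.
- dolly_center (a point): Rectangular dark steel dolly block with rounded edges lying on the tongue beside the half-round: 90 mm long (own y), 56 mm wide (own x), 32 mm high, about 0.6 kg. The point is its centre, 16 mm above its underside.
- divider: The divider plate as a body; origin in the middle of its underside.
- divider_bar (a point): Aluminium divider plate 180 (own x) by 156 (own y) by 4 mm, 0.35 kg, lying on the bench with an upright dark lifting bar on its middle: 10 mm thick (x), 70 mm long (y), 24 mm high above the plate. Point: middle of the bar, 16 mm above the plate's underside. In the case its y lies along the case's y, either way round, the 180 mm between the side walls.
- tube: The rectangular tube as a body; origin in the middle of its underside.
- tube_center (a point): Length of dark rectangular steel tube lying on the bench: 140 mm long (own y), 36 mm wide (own x), 24 mm high, open at both ends. The point is its centre, 12 mm above its underside. 0.35 kg.
- hammer: Bystander: hammer lying on the bench beyond the case.
- wrench: Bystander: wrench lying on the bench between the robot and the case.
- oilcan: Bystander: grey can, 60 mm wide, 130 mm tall, standing on the bench to the left; origin under its centre.
Not all that is in view belongs to the job. There is more than one size of the divider; the job needs the larger.

How it is judged (in metres and radians):
On the way, in this order (a step that is already met when the one before it is completed fails the run):
1. both blocks lie on the case floor, wholly inside the open end (y of halfround_center in the frame of case between -0.075 and 0.044 m and x of halfround_center in the frame of case between -0.09 and 0.09 m and z of halfround_center in the frame of case between 0.008 and 0.03 m and y of dolly_center in the frame of case between -0.075 and 0.044 m and x of dolly_center in the frame of case between -0.09 and 0.09 m and z of dolly_center in the frame of case between 0.008 and 0.03 m), for 0.2 s.
2. the divider lies level on the ledges over the blocks (all of step 1 and z of divider_bar in the frame of case between 0.055 and 0.065 m and x of divider_bar in the frame of case between -0.012 and 0.012 m and y of divider_bar in the frame of case between -0.014 and 0.016 m and angle between divider_bar's own z axis and vertical below 0.06 rad), for 0.2 s.
3. the tube lies on the divider, lengthwise in the case, the lid still open (all of step 2 and z of tube_center in the frame of case between 0.054 and 0.067 m and x of tube_center in the frame of case between -0.09 and 0.09 m and y of tube_center in the frame of case between -0.025 and 0.025 m and angle between the y axis of tube_center and the y axis of case, either way round below 0.3 rad and value of joint lid above 1 rad), for 0.2 s.
4. the lid is folded shut (value of joint lid below 0.05 rad), for 0.2 s.
At the end, for the whole second after the job is handed in: Blocks on the case floor, no more than about 4 mm showing past the open end; divider level on the ledges, centred within 12 mm; tube flat on the divider, within 0.3 rad of the case's length and 25 mm of its middle lengthwise; lid shut within 0.05 rad; all at rest (all of step 2 and z of tube_center in the frame of case between 0.054 and 0.067 m and x of tube_center in the frame of case between -0.09 and 0.09 m and y of tube_center in the frame of case between -0.025 and 0.025 m and angle between the y axis of tube_center and the y axis of case, either way round below 0.3 rad and value of joint lid below 0.05 rad and linear speed of each of halfround, dolly, divider, tube below 0.02 m/s); the robot touches nothing.
It fails at once if a block is lifted (by more than about 15 mm) instead of slid (z of halfround_center in the frame of case above 0.035 m or z of dolly_center in the frame of case above 0.036 m).
It fails at once if the hammer, wrench or can is moved by more than 30 mm (distance of any of hammer, wrench, oilcan from where it was at the start of the episode above 0.03 m).
It also fails if it takes over 72 s, if anything falls off the work surface, if the arm or the gripper's body presses on something with over 40 N, if the wrist force passes 120 N, or if a joint passes its speed limit or range.

## Working session

There is one attempt and no reset: what is moved stays moved. The work goes in short steps, Python scripts to look and compute and a tool call to move; the robot and the scene stay as the last step left them, time stands still between calls to the robot, and variables do not carry over. Pictures are saved under pics/ and viewed, and the job is handed in when it is done.

Besides the shell and the picture viewer there is one more tool, called after "Emit:" as name(argument=value, ...), one argument or row to a line, values as JSON. arm_command: Moves the arm, as the interface text tells. Scaled input: -1 to 1 covers 1 m each way for a shift and 0.5 rad each way for a turn. Its arguments: {"type":"object","properties":{"deltas":{"type":"array"}},"required":["deltas"]}

```bash
mkdir -p pics; ls
cat > h.py <<'E'
import numpy as np, cv2, pickle
from rig import ctrl
def snap(n,f):
    s=ctrl.snapshot(n); cv2.imwrite(f'pics/{f}.png',s['image'][:,:,::-1]); pickle.dump(s,open(f'pics/{f}.pkl','wb')); return s
def load(f): return pickle.load(open(f'pics/{f}.pkl','rb'))
def KD(s):
    f=s['image'].shape[0]/2/np.tan(np.radians(s['fovy'])/2)
    return np.array([[f,0,s['cx']],[0,f,s['cy']],[0,0,1.]]),np.array([s['k1'],0,0,0,0.])
def proj(s,P):
    K,D=KD(s); R=np.array(s['R'],float); t=np.array(s['t'],float)
    return cv2.projectPoints(np.array(P,float).reshape(-1,1,3),cv2.Rodrigues(R)[0],t,K,D)[0].reshape(-1,2)
def ray(s,uv):
    K,D=KD(s); R=np.array(s['R']);t=np.array(s['t'])
    p=cv2.undistortPoints(np.array(uv,float).reshape(-1,1,2),K,D).reshape(-1,2)
    d=np.c_[p,np.ones(len(p))]@R; return -R.T@t,d
def onz(s,uv,z):
    o,d=ray(s,uv); z=np.broadcast_to(z,len(d)); return o+d*((z-o[2])/d[:,2])[:,None]
def crop(f,x0,y0,x1,y1,k,out):
    im=cv2.imread(f'pics/{f}.png')[y0:y1,x0:x1]; cv2.imwrite(f'pics/{out}.png',cv2.resize(im,None,fx=k,fy=k,interpolation=cv2.INTER_CUBIC))
E
python3 - <<'E'
from h import *
print(ctrl.read_state())
for n in('top','side'):
    s=snap(n,n+'0'); print(n,{k:s[k] for k in s if k!='image'}, -np.array(s['R']).T@s['t'])
E
```

```text
pics
{'time_s': 0.0, 'joints': array([-1.21712181,  0.47778933,  0.0223478 ,  1.55640465, -0.01149157,
        1.10928718, -0.08313984]), 'qvel': array([ 2.11164906e-06, -1.18185758e-03, -2.31162675e-03,  2.25495514e-03,
       -9.59955447e-04,  1.25426389e-03, -6.93348863e-04]), 'joint_efforts': array([-2.46429645e-04, -5.82855749e+01,  1.53448608e+00, -2.72598267e+01,
       -5.43316186e-02,  1.70477643e-02,  1.84460423e-04]), 'tool_pos': array([300.47328674, 603.71193094, 182.40891948]), 'ee_rot': array([-1.32060716e-04,  2.28851540e-01,  9.73460938e-01, -8.70127027e-04]), 'ft_force': array([ 0.89720757, -0.21744238, -0.01593513]), 'ft_torque': array([ 0.00089655, -0.00633105, -0.03472898]), 'gripper_width': 87.80131511719519}
top {'fovy': 55.38771497761455, 'cx': 279.03586142524665, 'cy': 206.37808191862203, 'k1': -0.033696168887575886, 'R': array([[ 0.02199263, -0.99974386,  0.00534283],
       [-0.9815302 , -0.02260718, -0.18996678],
       [ 0.19003891, -0.00106628, -0.98177598]]), 't': array([  83.88618645,  602.11021364, 1064.78771401])} [ 386.79338603   98.61207139 1159.31575226]
side {'fovy': 51.52928475487322, 'cx': 282.4843862099024, 'cy': 219.24098733220495, 'k1': -0.13799095478762796, 'R': array([[ 0.92865886, -0.37084542,  0.00814835],
       [-0.22994571, -0.59278157, -0.7718387 ],
       [ 0.29106304,  0.71490117, -0.63576617]]), 't': array([-492.0127526 ,  237.90137372,  859.28838857])} [ 261.50931644 -655.74339782  733.93706863]
```

View pics/top0.png

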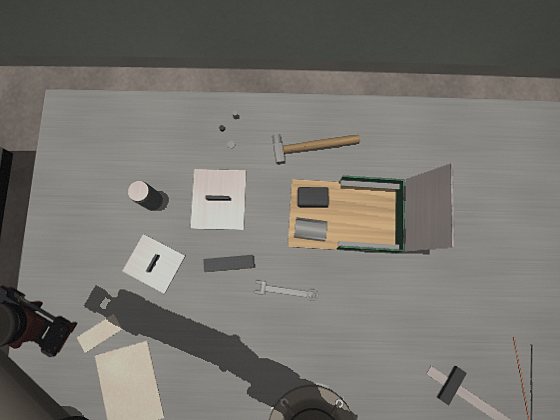

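View pics/side0.png

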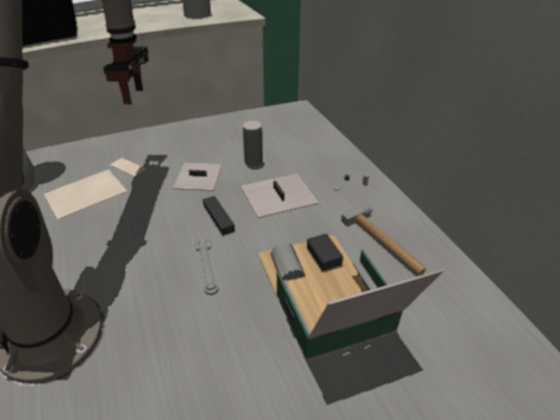

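```bash
python3 - <<'E'
from h import *
crop('top0',130,100,330,250,4,'c1')
crop('top0',290,60,490,210,4,'c2')
crop('side0',300,60,500,210,4,'c3')
crop('side0',120,40,320,190,4,'c4')
E
python3 - <<'E'
from h import *
crop('top0',275,155,475,265,4,'c1')
crop('top0',110,155,310,305,4,'c2')
E
```

```text
(no output)
```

View pics/c1.png

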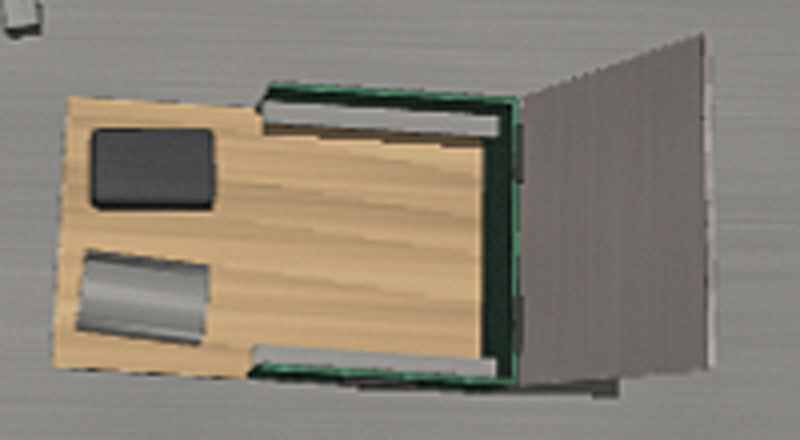

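View pics/c2.png

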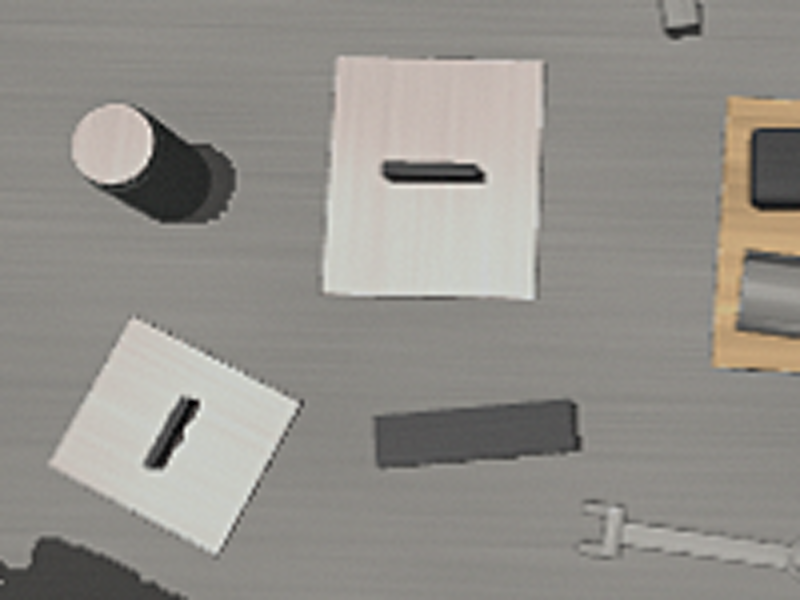

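```bash
cat >> h.py <<'E'
from scipy.optimize import least_squares
def pose(obs,p0):
    """obs: list of (snap, uv(n,2), local pts(n,3)) -> x,y,yaw"""
    def tw(p,L):
        c,s_=np.cos(p[2]),np.sin(p[2]); L=np.array(L,float)
        return np.c_[p[0]+c*L[:,0]-s_*L[:,1],p[1]+s_*L[:,0]+c*L[:,1],L[:,2]]
    f=lambda p:np.concatenate([(proj(s,tw(p,L))-np.array(uv)).ravel() for s,uv,L in obs])
    r=least_squares(f,p0,x_scale=[10,10,.1]); return r.x,r.fun.reshape(-1,2).round(1)
def cpx(c,off,k=4): return (np.array(c,float)+.5)/k-.5+np.array(off)
E
python3 - <<'E'
from h import *
s=load('top0'); o1=(275,155);o2=(110,155)
g=lambda c,o,z: onz(s,cpx(c,o),z).round(1)
t=cpx([(68,96),(53,367),(518,98),(517,383)],o1)
print('case pts',onz(s,t,[4,4,78,78]).round(1).tolist())
print('case',pose([(s,t,[(101,225,4),(-101,225,4),(101,-90,78),(-101,-90,78)])],[500,-150,0]))
print('dolly top',g([(93,130),(215,130),(213,207),(93,207)],o1,36).tolist())
print('half bot',g([(88,250),(210,266),(200,344),(77,330)],o1,4).tolist())
for n,c in(('big',[(337,57),(545,60),(535,299),(322,293)]),('small',[(134,317),(302,402),(218,553),(50,463)])):
    P=g(c,o2,4); print(n,P.tolist(),P.mean(0),np.linalg.norm(P-np.roll(P,-1,0),axis=1).round(1))
P=g([(375,416),(574,400),(579,450),(378,467)],o2,24);print('tube',P.tolist(),P.mean(0),np.linalg.norm(P-np.roll(P,-1,0),axis=1).round(1))
for c in [(270,147),(312,295),(135,183)]: print(onz(s,[c],0))
E
```

```text
case pts [[695.6, 61.7, 4.0], [493.4, 69.3, 4.0], [682.0, -251.5, 78.0], [482.5, -243.4, 78.0]]
case (array([ 5.85808714e+02, -1.58414933e+02, -3.89414994e-02]), array([[-0.3,  0. ],
       [-0.4, -0.1],
       [ 0.2, -0.4],
       [ 0.4,  0.4]]))
dolly top [[662.1, 44.2, 36.0], [664.2, -43.9, 36.0], [607.5, -42.4, 36.0], [605.5, 43.5, 36.0]]
half bot [[579.6, 45.2, 4.0], [569.8, -44.2, 4.0], [512.4, -36.9, 4.0], [520.6, 52.3, 4.0]]
big [[719.0, 355.1, 4.0], [720.2, 199.1, 4.0], [539.9, 199.6, 4.0], [540.7, 354.8, 4.0]] [629.95 277.15   4.  ] [156.  180.3 155.2 178.3]
small [[519.9, 490.8, 4.0], [461.4, 364.3, 4.0], [353.6, 417.1, 4.0], [413.4, 542.5, 4.0]] [437.075 453.675   4.   ] [139.4 120.  138.9 118.4]
tube [[451.5, 307.5, 24.0], [466.1, 167.5, 24.0], [431.2, 162.8, 24.0], [416.1, 303.4, 24.0]] [441.225 235.3    24.   ] [140.8  35.2 141.4  35.6]
[[794.41702162 128.86531382   0.        ]]
[[357.37917118  -1.75561751   0.        ]]
[[672.52023346 529.8968282    0.        ]]
```

```bash
cat >> h.py <<'E'
CASE=np.array([585.8,-158.4,-0.039])
from scipy.spatial.transform import Rotation as Ro
def Rm(q): return Ro.from_quat([q[1],q[2],q[3],q[0]]).as_matrix()
def w2c(P):
    P=np.atleast_2d(np.array(P,float)); c,s=np.cos(CASE[2]),np.sin(CASE[2]); d=P[:,:2]-CASE[:2]
    return np.c_[c*d[:,0]+s*d[:,1],-s*d[:,0]+c*d[:,1],P[:,2]]
def c2w(P):
    P=np.atleast_2d(np.array(P,float)); c,s=np.cos(CASE[2]),np.sin(CASE[2])
    return np.c_[CASE[0]+c*P[:,0]-s*P[:,1],CASE[1]+s*P[:,0]+c*P[:,1],P[:,2]]
def st():
    s=ctrl.read_state(); R=Rm(s['ee_rot']); print('t',round(s['time_s'],2),'case',w2c(s['tool_pos'])[0].round(1),'world',s['tool_pos'].round(1),'jaw deg',round(float(np.degrees(np.arctan2(R[1,1],R[0,1]))),2),'tilt',R[:2,2].round(4),'F',s['ft_force'].round(1),'w',round(s['gripper_width'],1),'q',s['joints'].round(2))
    return s,R
def goto(P,frame='c',jaw=None):
    """print delta in tool axes (at target jaw angle, deg world) to reach P; and turn needed about tool z"""
    s,R=st(); P=c2w(P)[0] if frame=='c' else np.array(P,float)
    d=P-s['tool_pos']; cur=np.degrees(np.arctan2(R[1,1],R[0,1]))
    if jaw is None: jaw=cur
    dw=(jaw-cur+90)%180-90
    a=np.radians(cur+dw); y=np.array([np.cos(a),np.sin(a),0]); z=np.array([0,0,-1.]); x=np.cross(y,z)
    print('turn norm about tool z',round(-np.radians(dw)/.5,3),'shift mm tool',[round(float(v@d),1) for v in(x,y,z)], 'in current axes',(R.T@d).round(1))
E
python3 - <<'E'
from h import *
for n in('side0','top0'):
    s=load(n); im=s['image'][:,:,::-1].copy(); im=cv2.resize(im,None,fx=3,fy=3,interpolation=cv2.INTER_CUBIC)
    def pl(P,col):
        uv=((proj(s,P)+.5)*3-.5).round().astype(int); cv2.polylines(im,[uv.reshape(-1,1,2)],True,col,1)
    pl(c2w([(101,225,4),(-101,225,4),(-101,-85,4),(101,-85,4)]),(0,0,255))
    pl(c2w([(101,85,78),(-101,85,78),(-101,-90,78),(101,-90,78)]),(255,0,255))
    for c,l,w,z in(((635,.4,.024),90,56,4),((545.6,4.1,-.1),90,60,4),((630,277,0),156,180,4),((441.2,235.3,.11),140,36,24)):
        q=np.array([(w/2,l/2),(-w/2,l/2),(-w/2,-l/2),(w/2,-l/2)]); r=np.array([[np.cos(c[2]),-np.sin(c[2])],[np.sin(c[2]),np.cos(c[2])]])
        pl(np.c_[q@r.T+c[:2],np.full(4,z)],(255,0,0))
    o=im[480:1080,560:1360] if n=='side0' else im[460:800,540:1340]
    cv2.imwrite(f'pics/ov_{n}.png',o)
    if n=='side0': cv2.imwrite('pics/ov_b.png',im[450:700,500:1000])
goto([-2,232,150],'c',-2.23)
E
```

```text
t 0.1 case [-314.8  750.4  182.5] world [300.5 603.7 182.5] jaw deg 63.54 tilt [-0.0006 -0.0015] F [-0.3 -0.6  0.7] w 87.7 q [-1.22  0.48  0.02  1.56 -0.01  1.11 -0.08]
turn norm about tool z 2.296 shift mm tool [-518.5, 312.7, 32.5] in current axes [-497.9 -344.4   33.1]
```

View pics/ov_side0.png

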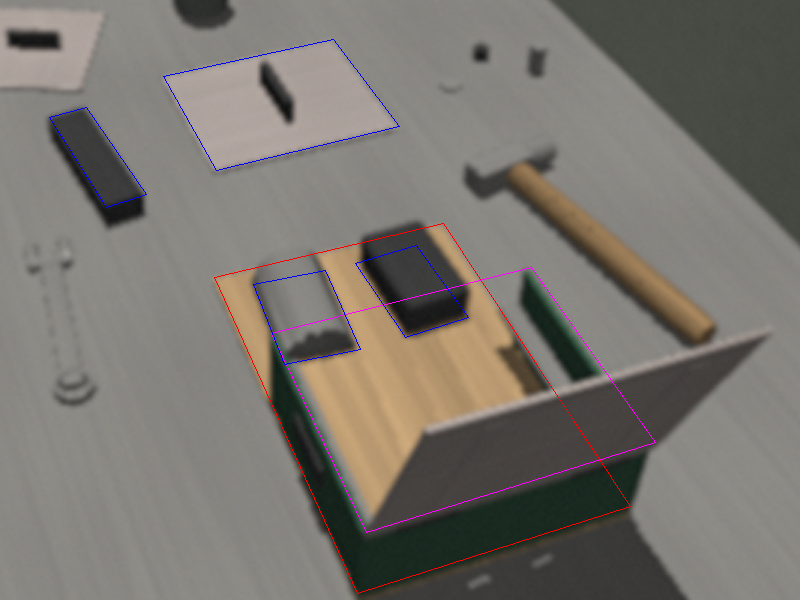

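View pics/ov_b.png

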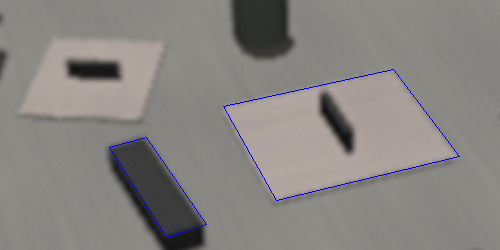

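View pics/ov_top0.png

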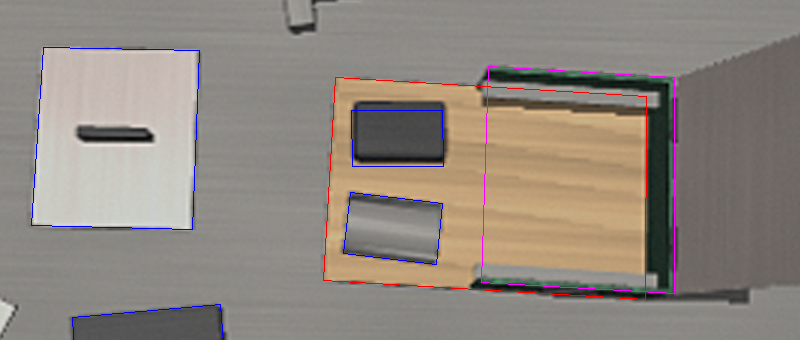

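Emit:
arm_command(
  deltas=[
    [0,0,0.23,0,0,0,0.16],
    [0,0,0.23,0,0,0,0.16],
    [0,0,0.23,0,0,0,0.16],
    [0,0,0.23,0,0,0,0.16],
    [0,0,0.23,0,0,0,0.16],
  ],
)

```text
time_s: 0.52
tool_pos: [300.6, 604.0, 182.8]
ee_rot: [0.0, 0.498, 0.867, -0.001]
ft_force: [0.2, 0.4, -0.1]
gripper_width: 73.9
```

Emit:
arm_command(
  deltas=[
    [0,0,0.23,0,0,0,0.16],
    [0,0,0.23,0,0,0,0.16],
    [0,0,0.23,0,0,0,0.16],
    [0,0,0.23,0,0,0,0.16],
    [0,0,0.226,0,0,0,0.16],
  ],
)

```text
time_s: 0.93
tool_pos: [300.5, 604.0, 182.9]
ee_rot: [0.0, 0.723, 0.691, -0.0]
ft_force: [-0.6, 0.3, 0.3]
gripper_width: 74.2
```

Emit:
arm_command(
  deltas=[
    [0,0,0,-0.034,0.021,0,0.16],
    [0,0,0,-0.034,0.021,0,0.16],
    [0,0,0,-0.034,0.021,0,0.16],
    [0,0,0,-0.034,0.021,0,0.16],
    [0,0,0,-0.034,0.021,0,0.16],
  ],
)

```text
time_s: 1.35
tool_pos: [399.4, 428.4, 183.0]
ee_rot: [0.0, 0.721, 0.693, -0.0]
ft_force: [-0.0, -0.6, 0.8]
gripper_width: 73.6
```

```bash
python3 -c "
from h import *
goto([-2,232,150],'c',-2.23)"
```

```text
t 1.35 case [-209.2  579.1  183. ] world [399.4 428.4 183. ] jaw deg -2.22 tilt [-0.0004 -0.0006] F [-0.  -0.6  0.8] w 73.6 q [-1.18  0.34  0.32  1.79 -0.12  1.03 -0.85]
turn norm about tool z 0.0 shift mm tool [-347.1, 207.1, 33.0] in current axes [-347.1  207.1   33.1]
```

Emit:
arm_command(
  deltas=[
    [0,0,0,-0.034,0.021,0,0.16],
    [0,0,0,-0.034,0.021,0,0.16],
    [0,0,0,-0.034,0.021,0,0.16],
    [0,0,0,-0.034,0.021,0,0.16],
    [0,0,0,-0.034,0.021,0,0.16],
  ],
)

```text
time_s: 1.77
tool_pos: [497.7, 254.5, 183.2]
ee_rot: [-0.0, 0.721, 0.693, -0.0]
ft_force: [0.7, 1.3, -0.4]
gripper_width: 73.7
```

Emit:
arm_command(
  deltas=[
    [0,0,0,-0.034,0.021,0,0.16],
    [0,0,0,-0.034,0.021,0,0.16],
    [0,0,0,-0.034,0.021,0,0.16],
    [0,0,0,-0.034,0.021,0,0.16],
    [0,0,0,-0.034,0.021,0,0.16],
  ],
)

```text
time_s: 2.18
tool_pos: [596.0, 80.6, 183.1]
ee_rot: [-0.0, 0.721, 0.693, -0.0]
ft_force: [-0.4, 1.3, -0.4]
gripper_width: 74.2
```

Emit:
arm_command(
  deltas=[
    [0,0,0,0,0,0.034,0.16],
    [0,0,0,0,0,0.034,0.16],
    [0,0,0,0,0,0.034,0.16],
    [0,0,0,0,0,0.034,0.16],
    [0,0,0,0,0,0,0.16],
  ],
)

```text
time_s: 2.6
tool_pos: [590.3, 81.8, 41.0]
ee_rot: [-0.003, 0.721, 0.693, -0.005]
ft_force: [-2.3, 0.0, -0.5]
gripper_width: 73.6
```

```bash
python3 -c "
from h import *
goto([-2,232,14],'c',-2.23)
snap('top','t1');snap('side','s1')"
```

```text
t 2.6 case [ -4.9 240.2  41. ] world [590.3  81.8  41. ] jaw deg -2.21 tilt [-0.011  -0.0028] F [-2.3  0.  -0.5] w 73.6 q [-0.54  0.55  0.4   1.88 -0.29  0.78 -0.02]
turn norm about tool z 0.001 shift mm tool [-8.2, 2.9, 27.0] in current axes [-8.1  3.2 27. ]
```

View pics/s1.png

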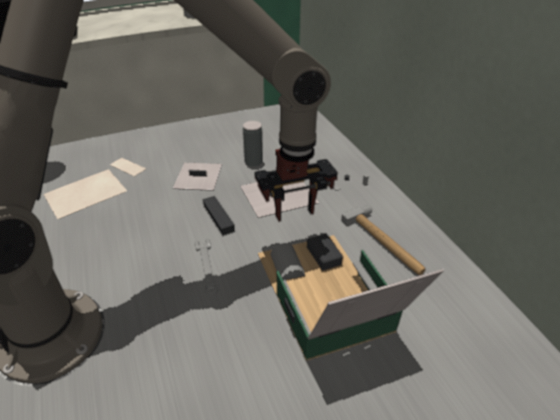

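View pics/t1.png

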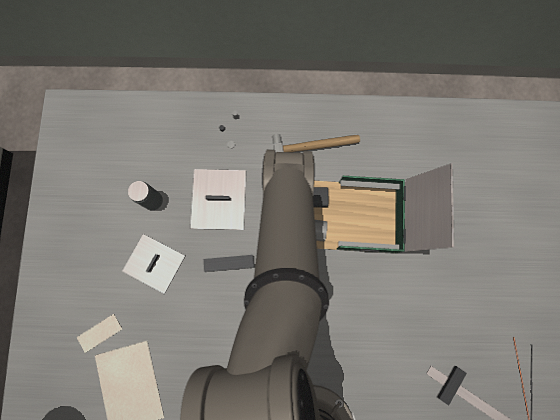

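Emit:
arm_command(
  deltas=[
    [0,0,0,-0.004,0.003,0.014,0.16],
    [0,0,0,-0.004,0,0.013,0.16],
    [0,0,0,0,0,0,0.16],
  ],
)

```text
time_s: 2.95
tool_pos: [597.7, 73.0, 19.3]
ee_rot: [-0.0, 0.721, 0.693, -0.001]
ft_force: [-1.0, -0.2, -0.5]
gripper_width: 73.5
```

```bash
python3 -c "
from h import *
goto([-2,60,14],'c',-2.23)
s=snap('side','s2'); crop('s2',200,130,400,280,4,'s2c')"
```

```text
t 2.95 case [  2.9 231.7  19.3] world [597.7  73.   19.3] jaw deg -2.29 tilt [-0.0011 -0.0008] F [-1.  -0.2 -0.5] w 73.5 q [-0.51  0.59  0.38  1.88 -0.31  0.74  0.01]
turn norm about tool z -0.002 shift mm tool [-171.7, -4.9, 5.3] in current axes [-171.7   -4.7    5.5]
```

View pics/s2c.png

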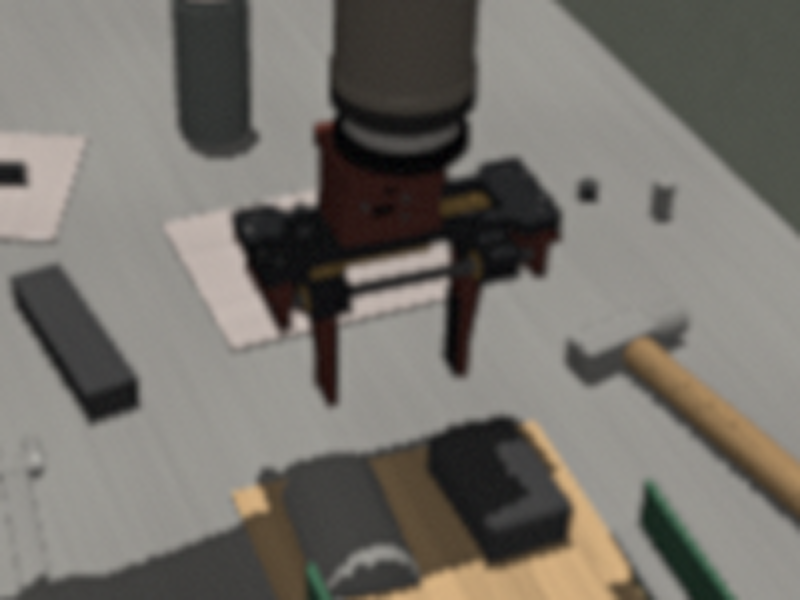

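Emit:
arm_command(
  deltas=[
    [0,0,0,0,-0.005,0.003,0.16],
    [0,0,0,-0.008,0,0,0.16],
    [0,0,0,-0.008,0,0,0.16],
    [0,0,0,-0.01,0,0,0.16],
    [0,0,0,-0.012,0,0,0.16],
  ],
)

```text
time_s: 3.42
tool_pos: [592.0, 35.6, 17.8]
ee_rot: [0.0, 0.721, 0.693, 0.0]
ft_force: [0.0, 0.3, -1.2]
gripper_width: 74.3
```

Emit:
arm_command(
  deltas=[
    [0,0,0,-0.012,0,0,0.16],
    [0,0,0,-0.012,0,0,0.16],
    [0,0,0,-0.012,0,0,0.16],
    [0,0,0,-0.012,0,0,0.16],
    [0,0,0,-0.006,0,0,0.16],
  ],
)

```text
time_s: 3.83
tool_pos: [589.5, -20.3, 17.4]
ee_rot: [0.0, 0.722, 0.692, -0.0]
ft_force: [-0.7, -0.5, -0.4]
gripper_width: 73.9
```

```bash
python3 -c "
from h import *
goto([-2,60,14],'c',-2.23)
s=snap('side','s3'); crop('s3',200,180,400,330,4,'s3c')
s=snap('top','t3'); crop('t3',275,130,475,280,4,'t3c')"
```

```text
t 3.83 case [ -1.7 138.1  17.4] world [589.5 -20.3  17.4] jaw deg -2.37 tilt [ 0.     -0.0009] F [-0.7 -0.5 -0.4] w 73.9 q [-0.36  0.57  0.38  1.91 -0.31  0.72  0.16]
turn norm about tool z -0.005 shift mm tool [-78.1, -0.3, 3.4] in current axes [-78.1  -0.1   3.5]
```

View pics/s3c.png

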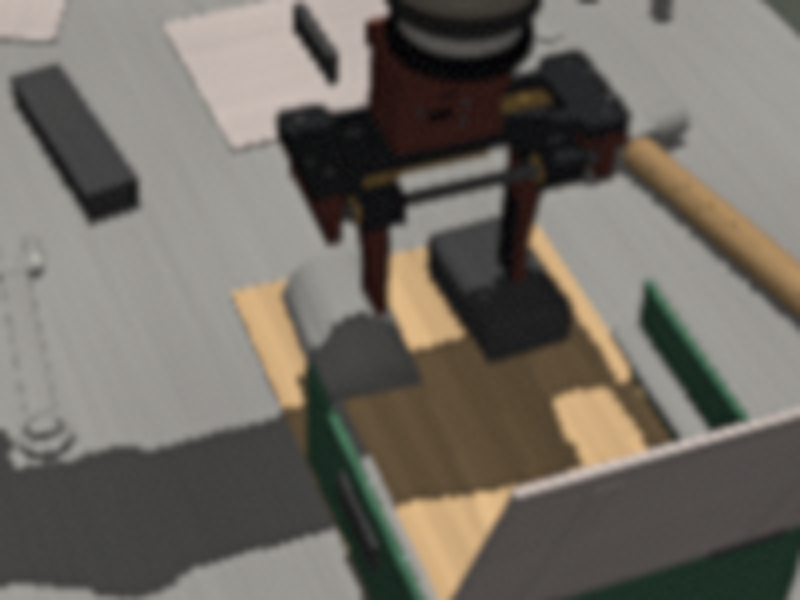

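View pics/t3c.png

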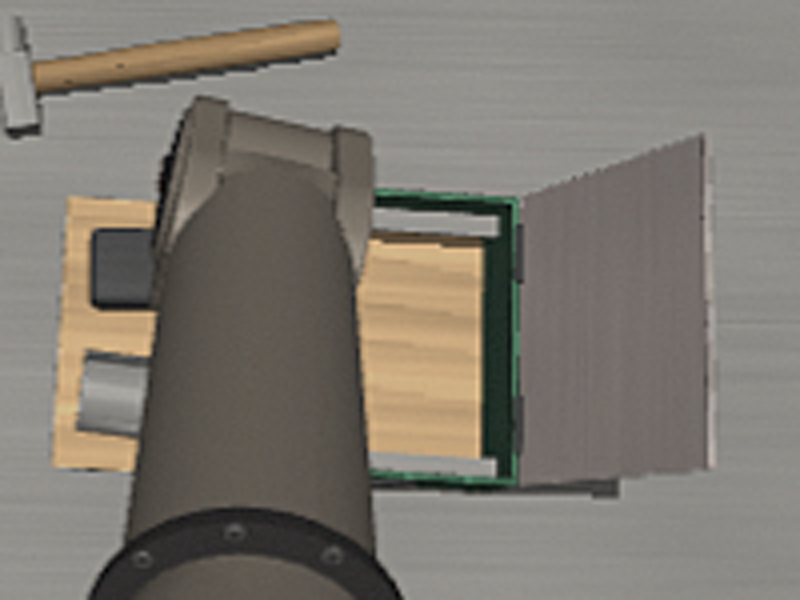

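```bash
python3 -c "
from h import *
s=load('s3')
for z in (17,37,60,80):
  u=proj(s,c2w([(-45.5,138,z),(42,138,z)])); print(z,((u-[200,180])*4).round())
"
```

```text
17 [[368. 350.]
 [508. 315.]]
37 [[369. 325.]
 [511. 290.]]
60 [[370. 296.]
 [514. 261.]]
80 [[371. 270.]
 [516. 235.]]
```

```bash
python3 -c "
from h import *
for f,o,c,tip in (('s2',(200,130),(2.9,231.7),[(333,403),(458,375)]),('s3',(200,180),(-1.7,138.1),[(377,308),(517,280)])):
  s=load(f)
  for y in (c[1]-10,c[1],c[1]+10):
   r=[]
   for sg,t in zip((-1,1),tip):
    best=min(((np.hypot(*(proj(s,c2w([(c[0]+sg*w,y,z)]))[0]-cpx(t,o))),z,w) for z in range(0,80,2) for w in range(30,60,2)))
    r.append(best)
   print(f,y,r)
s=ctrl.read_state();print(s['tool_pos'],s['joints'],ctrl.grasp_offset)
s=load('s2');print(((proj(s,c2w([(-40,231,19),(40,231,19),(-40,231,50),(40,231,50)]))-[200,130])*4).round())
"
python3 - <<'E'
import sys;sys.path.insert(0,'.')
import os;os.chdir('.')
from h import *
crop('s3',250,200,350,275,8,'s3d')
E
```

```text
s2 221.7 [(np.float64(0.4254414686884561), 58, 42), (np.float64(0.4028623579912478), 58, 40)]
s2 231.7 [(np.float64(0.1820483958384892), 50, 38), (np.float64(0.2968320369760526), 50, 44)]
s2 241.7 [(np.float64(0.09473498495193666), 40, 34), (np.float64(0.15538551873799855), 40, 48)]
s3 128.1 [(np.float64(0.3191618950611689), 60, 44), (np.float64(0.30680289540890854), 56, 40)]
s3 138.1 [(np.float64(0.14772681157298445), 50, 40), (np.float64(0.23578377368933023), 46, 46)]
s3 148.1 [(np.float64(0.058690649172907595), 40, 36), (np.float64(0.2066402080830588), 34, 52)]
[589.58616079 -19.43527344  17.41119549] [-0.3590546   0.57149138  0.38016816  1.91223899 -0.31023548  0.71515212
  0.16103018] -18.700000000000003
[[323. 442.]
 [445. 414.]
 [324. 404.]
 [447. 376.]]
```

View pics/s3d.png

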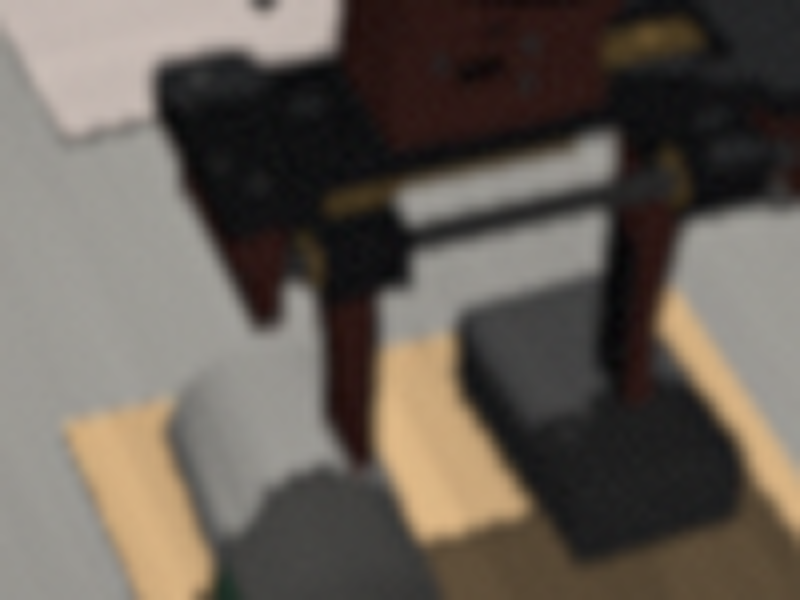

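```bash
python3 -c "
from h import *
T=np.array([300.5,603.7,182.5]);a=np.radians(63.54);j=np.array([np.cos(a),np.sin(a),0])
for f in('side0','top0'):
  s=load(f)
  print(f,[proj(s,[T+j*w+[0,0,dz]])[0].round(1) for w in(-50,50) for dz in(0,30,80)])
crop('side0',80,20,180,120,6,'g1');crop('top0',0,270,100,370,6,'g2')
"
```

```text
side0 [array([130.3, 116. ]), array([128.3, 106.4]), array([125.,  90.]), array([142. , 101.4]), array([140.3,  92.3]), array([137.4,  76.6])]
top0 [array([ 81.8, 325.2]), array([ 75.6, 326.5]), array([ 64.3, 328.8]), array([ 47. , 304.8]), array([ 39.8, 305.4]), array([ 26.8, 306.5])]
```

View pics/g1.png

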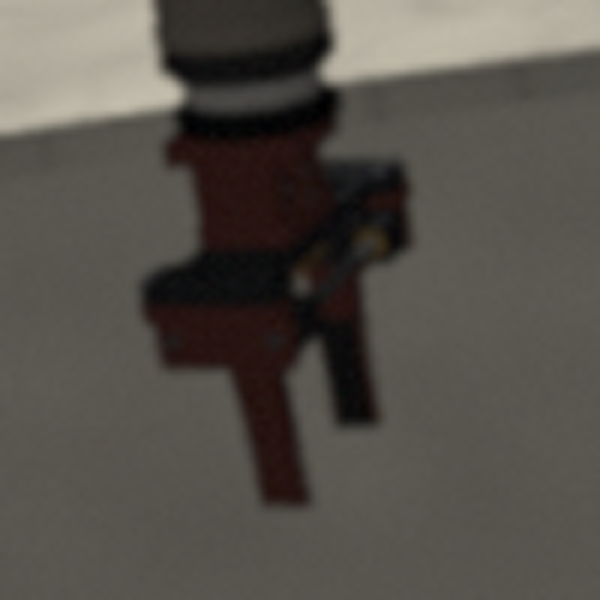

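View pics/g2.png

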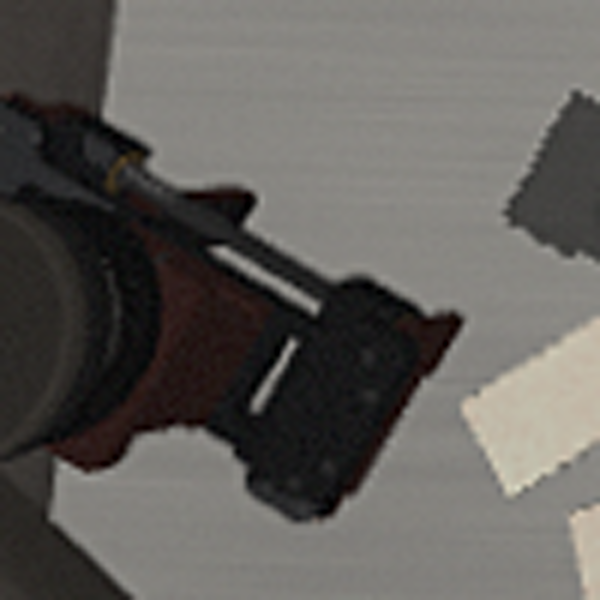

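Emit:
arm_command(
  deltas=[
    [0,0,0,0.025,0,0,0.16],
    [0,0,0,0.025,0,0,0.16],
    [0,0,0,0.025,0,0,0.16],
    [0,0,0,0.025,0,0,0.16],
    [0,0,0,0,0,0,0.16],
  ],
)

```text
time_s: 4.35
tool_pos: [593.5, 90.9, 17.0]
ee_rot: [-0.002, 0.718, 0.696, 0.001]
ft_force: [0.1, 1.5, -0.6]
gripper_width: 74.0
```

Emit:
arm_command(
  deltas=[
    [0,0,0,0,0,0.005,0.16],
    [0,0,0,0,0,0.005,0.16],
    [0,0,0,0,0,0,0.16],
  ],
)

```text
time_s: 4.6
tool_pos: [592.6, 81.2, 6.1]
ee_rot: [-0.0, 0.721, 0.693, -0.001]
ft_force: [0.2, -0.6, 0.4]
gripper_width: 73.8
```

```bash
python3 -c "
from h import *
st()
s=snap('side','s4'); crop('s4',250,170,350,245,8,'s4c')
s=snap('top','t4'); crop('t4',230,130,330,205,8,'t4c')"
```

```text
t 4.6 case [ -2.5 239.7   6.1] world [592.6  81.2   6.1] jaw deg -2.3 tilt [-0.0019 -0.001 ] F [ 0.2 -0.6  0.4] w 73.8 q [-0.52  0.6   0.37  1.89 -0.32  0.71  0.  ]
```

View pics/s4c.png

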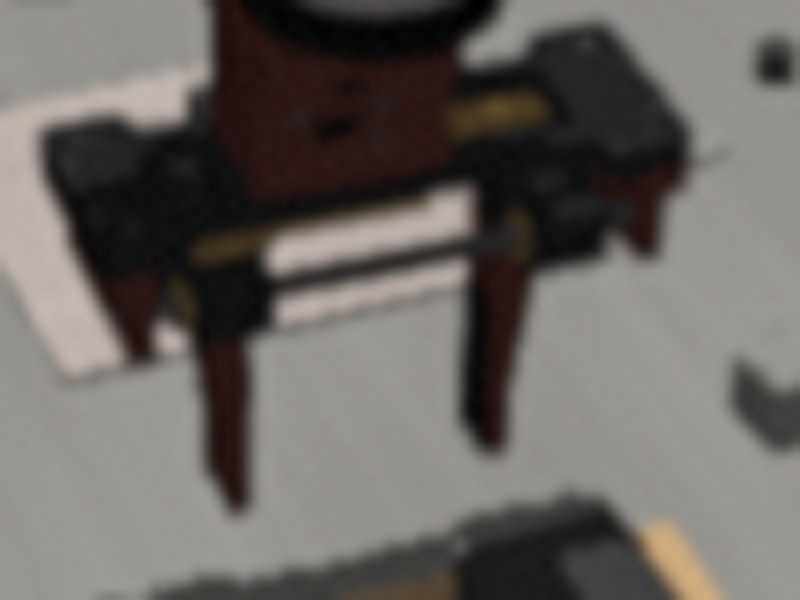

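Emit:
arm_command(
  deltas=[
    [0,0,0,0,0,0.004,0.16],
    [0,0,0,0,0,0.004,0.16],
    [0,0,0,0,0,0.004,0.16],
    [0,0,0,0,0,0.004,0.16],
    [0,0,0,0,0,0,0.16],
  ],
)

```text
time_s: 5.12
tool_pos: [592.9, 82.3, -9.7]
ee_rot: [-0.0, 0.721, 0.693, -0.001]
ft_force: [-0.4, -0.1, 0.5]
gripper_width: 73.9
```

Emit:
arm_command(
  deltas=[
    [0,0,0,0,0,0.002,0.16],
    [0,0,0,0,0,0.002,0.16],
    [0,0,0,0,0,0.002,0.16],
    [0,0,0,0,0,0,0.16],
  ],
)

```text
time_s: 5.45
tool_pos: [593.4, 82.5, -15.0]
ee_rot: [-0.0, 0.721, 0.693, -0.0]
ft_force: [-0.8, 0.5, 0.8]
gripper_width: 73.8
```

```bash
python3 -c "
from h import *
st()
s=snap('side','s5'); crop('s5',250,170,350,245,8,'s5c')"
```

```text
t 5.45 case [ -1.8 241.  -15. ] world [593.4  82.5 -15. ] jaw deg -2.23 tilt [-0.0005 -0.0001] F [-0.8  0.5  0.8] w 73.8 q [-0.51  0.63  0.36  1.9  -0.34  0.67  0.01]
```

View pics/s5c.png

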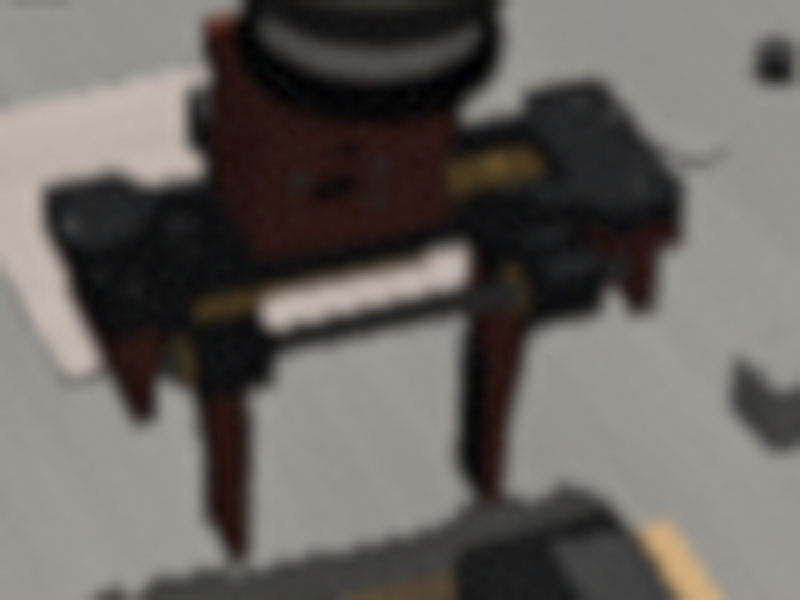

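Emit:
arm_command(
  deltas=[
    [0,0,0,0,0,0.003,0.16],
    [0,0,0,0,0,0.003,0.16],
    [0,0,0,0,0,0,0.16],
  ],
)

```text
time_s: 5.75
tool_pos: [593.2, 82.5, -21.2]
ee_rot: [-0.0, 0.721, 0.693, -0.0]
ft_force: [-0.5, -0.5, -0.2]
gripper_width: 73.7
```

Emit:
arm_command(
  deltas=[
    [0,0,0,0,0,0.002,0.16],
    [0,0,0,0,0,0.002,0.16],
    [0,0,0,0,0,0,0.16],
  ],
)

```text
time_s: 6.0
tool_pos: [593.3, 82.5, -25.1]
ee_rot: [-0.0, 0.721, 0.693, -0.0]
ft_force: [-1.2, -0.2, 0.5]
gripper_width: 73.6
```

Emit:
arm_command(
  deltas=[
    [0,0,0,0,0,0.002,0.16],
    [0,0,0,0,0,0,0.16],
  ],
)

```text
time_s: 6.17
tool_pos: [593.4, 82.5, -26.9]
ee_rot: [-0.0, 0.721, 0.693, -0.0]
ft_force: [-0.9, 0.0, 0.3]
gripper_width: 73.9
```

```bash
python3 -c "
from h import *
st()
s=snap('side','s6'); crop('s6',250,170,350,245,8,'s6c')"
```

```text
t 6.17 case [ -1.8 241.  -26.9] world [593.4  82.5 -26.9] jaw deg -2.24 tilt [-0.0004 -0.0001] F [-0.9  0.   0.3] w 73.9 q [-0.5   0.65  0.35  1.9  -0.35  0.65  0.02]
```

View pics/s6c.png

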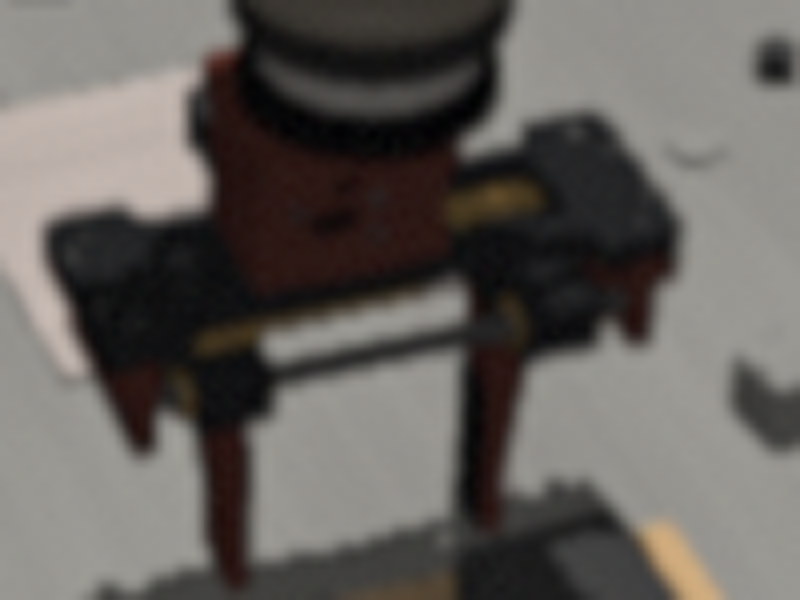

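Emit:
arm_command(
  deltas=[
    [0,0,0,0,0,0.002,0.16],
    [0,0,0,0,0,0,0.16],
  ],
)

```text
time_s: 6.38
tool_pos: [593.5, 82.5, -28.9]
ee_rot: [-0.0, 0.721, 0.693, -0.0]
ft_force: [-0.5, -0.3, -0.0]
gripper_width: 73.8
```

Emit:
arm_command(
  deltas=[
    [0,0,0,0,0,0.002,0.16],
    [0,0,0,0,0,0,0.16],
  ],
)

```text
time_s: 6.55
tool_pos: [593.4, 82.5, -30.9]
ee_rot: [-0.0, 0.721, 0.693, -0.0]
ft_force: [0.3, -0.2, 0.2]
gripper_width: 73.9
```

Emit:
arm_command(
  deltas=[
    [0,0,0,0,0,0.001,0.16],
    [0,0,0,0,0,0,0.16],
  ],
)

```text
time_s: 6.72
tool_pos: [593.5, 82.5, -31.8]
ee_rot: [-0.0, 0.721, 0.693, -0.0]
ft_force: [-0.8, -0.5, -0.6]
gripper_width: 73.9
```

Emit:
arm_command(
  deltas=[
    [0,0,0,0,0,0.001,0.16],
    [0,0,0,0,0,0,0.16],
  ],
)

```text
time_s: 6.88
tool_pos: [593.6, 82.5, -32.8]
ee_rot: [-0.0, 0.721, 0.693, -0.0]
ft_force: [-0.3, -0.3, 0.2]
gripper_width: 73.7
```

Emit:
arm_command(
  deltas=[
    [0,0,0,0,0,0.001,0.16],
    [0,0,0,0,0,0,0.16],
  ],
)

```text
time_s: 7.05
tool_pos: [593.5, 82.5, -33.8]
ee_rot: [-0.0, 0.721, 0.693, -0.0]
ft_force: [-0.2, -0.0, 0.2]
gripper_width: 73.9
```

Emit:
arm_command(
  deltas=[
    [0,0,0,0,0,0.001,0.16],
    [0,0,0,0,0,0,0.16],
  ],
)

```text
time_s: 7.22
tool_pos: [593.5, 82.5, -34.8]
ee_rot: [-0.0, 0.721, 0.693, -0.0]
ft_force: [-0.1, 1.0, -0.3]
gripper_width: 73.9
```

```bash
python3 -c "
from h import *
s=snap('side','s7'); crop('s7',250,190,350,265,8,'s7c')
for z in (0,5,10):
  print(z,((proj(s,c2w([(-44,231,z),(-44,251,z),(40,231,z)]))-[250,190]+.5)*8).round())"
```

```text
0 [[238. 456.]
 [217. 415.]
 [490. 397.]]
5 [[238. 444.]
 [217. 403.]
 [491. 385.]]
10 [[238. 432.]
 [217. 391.]
 [492. 373.]]
```

View pics/s7c.png

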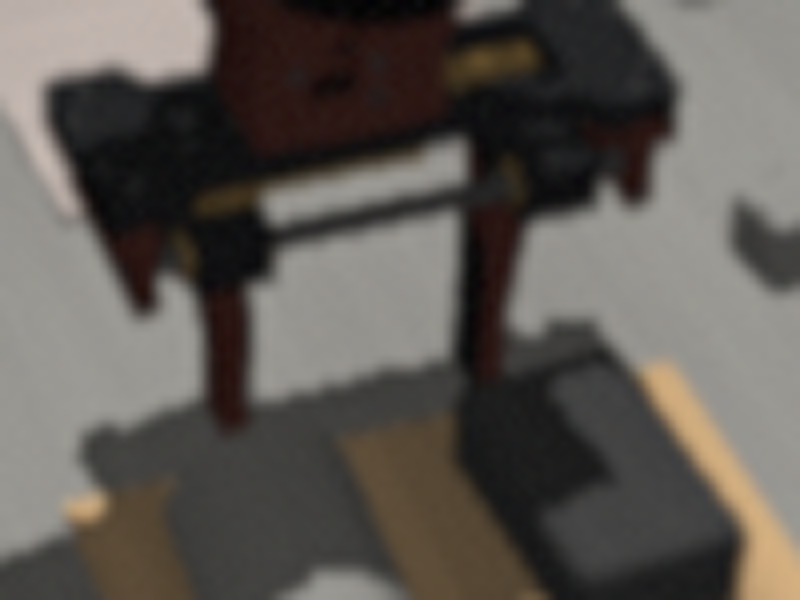

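Emit:
arm_command(
  deltas=[
    [0,0,0,0,0,0.002,0.16],
    [0,0,0,0,0,0,0.16],
  ],
)

```text
time_s: 7.43
tool_pos: [593.4, 82.5, -36.9]
ee_rot: [-0.0, 0.721, 0.693, -0.0]
ft_force: [0.5, -0.5, 0.1]
gripper_width: 73.6
```

Emit:
arm_command(
  deltas=[
    [0,0,0,0,0,0.002,0.16],
    [0,0,0,0,0,0,0.16],
  ],
)

```text
time_s: 7.6
tool_pos: [593.7, 82.5, -38.7]
ee_rot: [0.0, 0.721, 0.693, 0.0]
ft_force: [-0.2, 0.2, -0.7]
gripper_width: 73.9
```

Emit:
arm_command(
  deltas=[
    [0,0,0,0,0,0.001,0.16],
    [0,0,0,0,0,0,0.16],
  ],
)

```text
time_s: 7.77
tool_pos: [593.7, 82.5, -38.9]
ee_rot: [-0.0, 0.721, 0.693, 0.0]
ft_force: [-3.1, -0.4, 9.3]
gripper_width: 73.4
```

Emit:
arm_command(
  deltas=[
    [0,0,0,0,0,0.001,0.16],
    [0,0,0,0,0,0,0.16],
  ],
)

```text
time_s: 7.93
tool_pos: [593.8, 82.6, -39.0]
ee_rot: [-0.0, 0.721, 0.693, 0.0]
ft_force: [-6.7, -0.2, 18.5]
gripper_width: 73.7
```

Emit:
arm_command(
  deltas=[
    [0,0,0,0,0,-0.012,0.16],
    [0,0,0,0,0,0,0.16],
    [0,0,0,-0.01,0,0,0.16],
    [0,0,0,-0.01,0,0,0.16],
    [0,0,0,-0.01,0,0,0.16],
  ],
)

```text
time_s: 8.35
tool_pos: [592.4, 53.9, -28.9]
ee_rot: [-0.001, 0.72, 0.694, 0.001]
ft_force: [0.7, 10.6, 1.5]
gripper_width: 74.0
```

Emit:
arm_command(
  deltas=[
    [0,0,0,-0.01,0,0,0.16],
    [0,0,0,-0.01,0,0,0.16],
    [0,0,0,-0.01,0,0,0.16],
    [0,0,0,-0.01,0,0,0.16],
    [0,0,0,-0.006,0,0,0.16],
  ],
)

```text
time_s: 8.77
tool_pos: [590.6, 8.1, -28.9]
ee_rot: [-0.001, 0.72, 0.694, 0.001]
ft_force: [0.1, 9.8, 2.1]
gripper_width: 73.6
```

```bash
python3 -c "
from h import *
goto([-2,60,-28.7],'c',-2.23)
s=snap('side','s8'); crop('s8',200,180,400,330,4,'s8c')
s=snap('top','t8'); crop('t8',275,130,475,280,4,'t8c')"
```

```text
t 8.77 case [ -1.7 166.6 -28.9] world [590.6   8.1 -28.9] jaw deg -2.18 tilt [-0.0003  0.0032] F [0.1 9.8 2.1] w 73.6 q [-0.37  0.64  0.33  1.92 -0.34  0.63  0.15]
turn norm about tool z 0.002 shift mm tool [-106.6, -0.3, -0.2] in current axes [-106.6   -0.4   -0.5]
```

View pics/s8c.png

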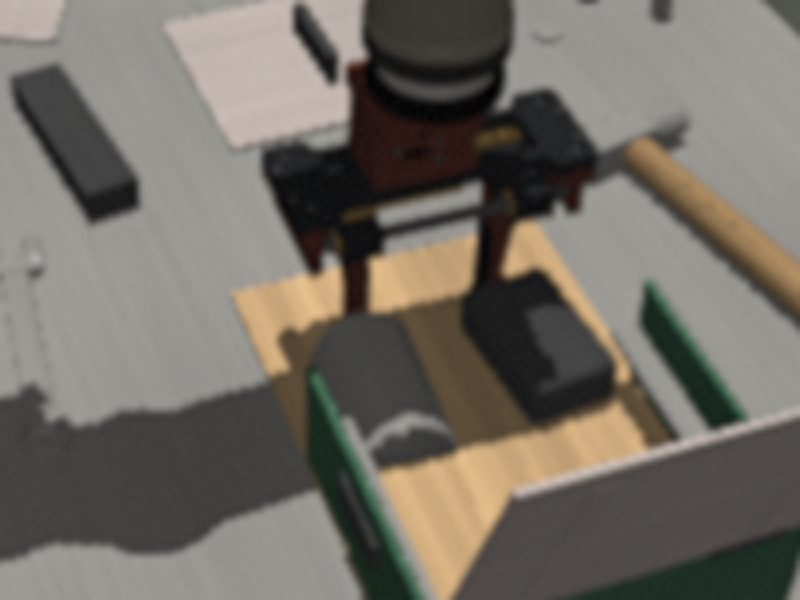

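View pics/t8c.png

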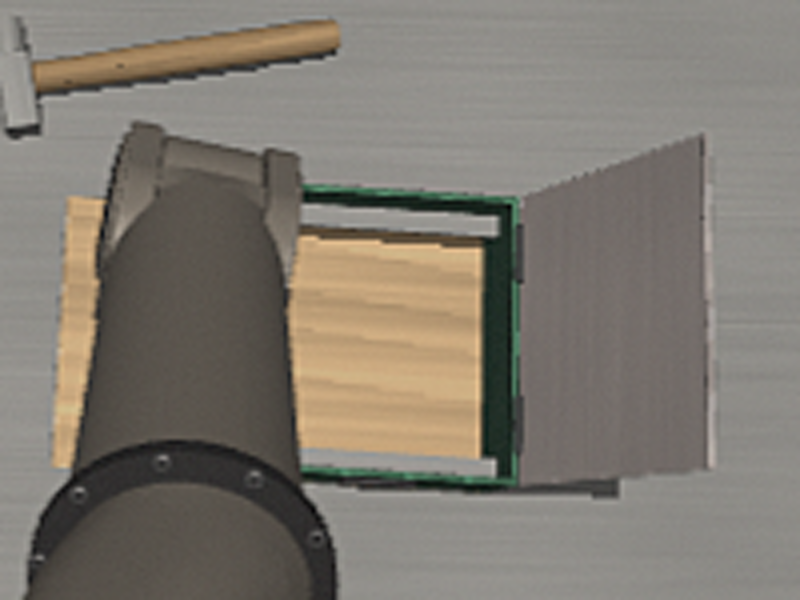

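Emit:
arm_command(
  deltas=[
    [0,0,0,-0.008,0,-0.003,0.16],
    [0,0,0,-0.01,0,-0.003,0.16],
    [0,0,0,-0.01,0,-0.003,0.16],
    [0,0,0,-0.01,0,0,0.16],
    [0,0,0,-0.01,0,0,0.16],
  ],
)

```text
time_s: 9.28
tool_pos: [587.8, -39.0, -20.3]
ee_rot: [-0.002, 0.72, 0.694, 0.001]
ft_force: [-0.5, 10.2, 2.2]
gripper_width: 73.6
```

Emit:
arm_command(
  deltas=[
    [0,0,0,-0.01,0,0,0.16],
    [0,0,0,-0.01,0,0,0.16],
    [0,0,0,-0.01,0,0,0.16],
    [0,0,0,-0.01,0,0,0.16],
    [0,0,0,-0.006,0,0,0.16],
  ],
)

```text
time_s: 9.7
tool_pos: [585.8, -85.5, -20.3]
ee_rot: [-0.002, 0.721, 0.693, 0.0]
ft_force: [-1.3, 11.3, 4.1]
gripper_width: 73.8
```

```bash
python3 -c "
from h import *
goto([-2,60,-19.7],'c',-2.23)
s=snap('side','s9'); crop('s9',220,200,420,350,4,'s9c')"
```

```text
t 9.7 case [ -2.9  72.9 -20.3] world [585.8 -85.5 -20.3] jaw deg -2.2 tilt [-0.0026  0.0039] F [-1.3 11.3  4.1] w 73.8 q [-0.21  0.63  0.33  1.92 -0.33  0.65  0.29]
turn norm about tool z 0.001 shift mm tool [-12.9, 0.9, -0.6] in current axes [-12.9   0.9  -0.7]
```

View pics/s9c.png

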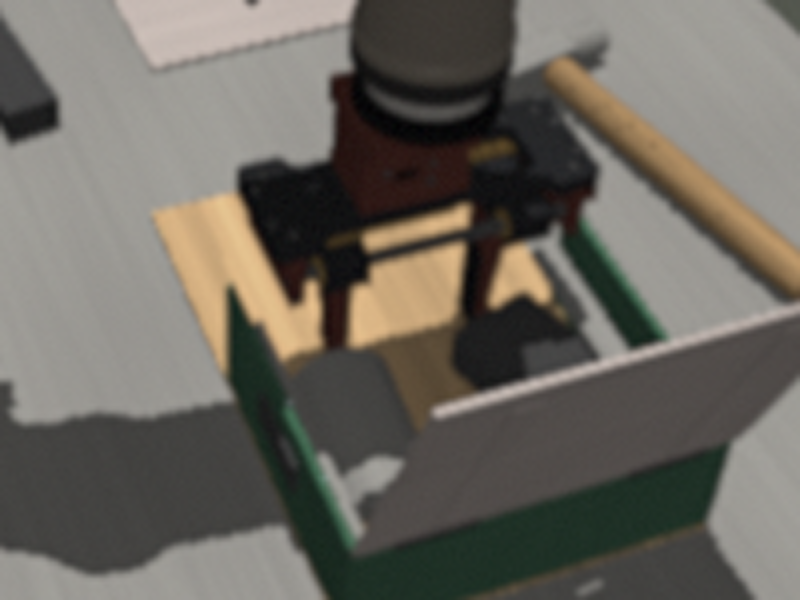

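Emit:
arm_command(
  deltas=[
    [0,0,0,-0.008,0,0,0.16],
    [0,0,0,-0.007,0,0,0.16],
    [0,0,0,0,0,0,0.16],
    [0,0,0,0.02,0,0,0.16],
    [0,0,0,0.02,0,-0.03,0.16],
  ],
)

```text
time_s: 10.17
tool_pos: [583.0, -64.3, 5.8]
ee_rot: [-0.003, 0.722, 0.692, -0.004]
ft_force: [-0.1, 1.3, -0.5]
gripper_width: 73.6
```

Emit:
arm_command(
  deltas=[
    [0,0,0,0.04,0,-0.01,0.16],
    [0,0,0,0.04,0,-0.01,0.16],
    [0,0,0,0.04,0,-0.01,0.16],
    [0,0,0,0.04,0.005,-0.01,0.5],
    [0,0,0,0.04,0.005,-0.01,0.5],
  ],
)

```text
time_s: 10.58
tool_pos: [605.3, 137.0, 60.5]
ee_rot: [0.0, 0.721, 0.693, -0.001]
ft_force: [1.2, -0.5, -0.1]
gripper_width: 64.1
```

Emit:
arm_command(
  deltas=[
    [0,0,0,0.04,0.01,0,0.5],
    [0,0,0,0.04,0.01,0,0.5],
    [0,0,0,0.04,0.01,0,0.5],
    [0,0,0,0.02,0.01,0,0.5],
    [0,0,0,0,0,0,0.5],
  ],
)

```text
time_s: 11.0
tool_pos: [651.6, 281.5, 59.1]
ee_rot: [-0.001, 0.718, 0.696, 0.001]
ft_force: [-0.4, 0.0, -0.7]
gripper_width: 43.9
```

```bash
python3 -c "
from h import *
goto([630,277,40],'w',0)
s=snap('side','s10'); crop('s10',220,200,420,350,4,'s10c')
s=snap('top','t10'); crop('t10',275,155,475,265,4,'t10c')"
```

```text
t 11.0 case [ 48.6 442.1  59.1] world [651.6 281.5  59.1] jaw deg -1.85 tilt [0.0003 0.0022] F [-0.4  0.  -0.7] w 43.9 q [-0.75  0.68  0.38  1.58 -0.3   0.93 -0.3 ]
turn norm about tool z -0.064 shift mm tool [-4.5, -21.6, 19.1] in current axes [ -5.2 -21.4  19.1]
```

View pics/t10c.png

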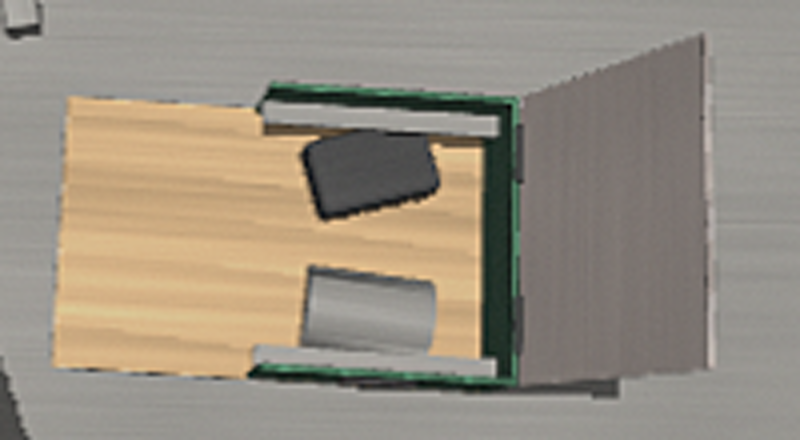

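View pics/s10.png

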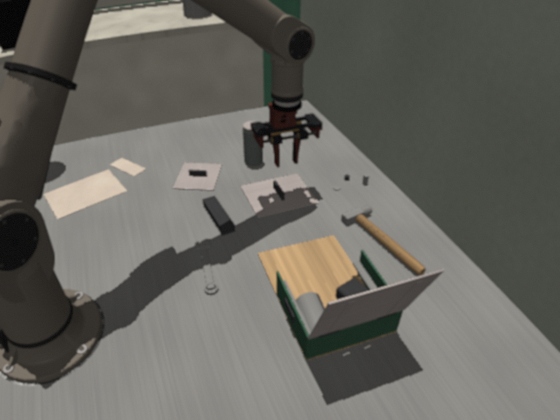

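Emit:
arm_command(
  deltas=[
    [0,0,-0.064,-0.004,-0.021,0.01,0.5],
    [0,0,0,0,0,0.025,0.5],
    [0,0,0,0,0,0.025,0.5],
    [0,0,0,0,0,0,0.5],
    [0,0,0,0,0,0,0.5],
  ],
)

```text
time_s: 11.52
tool_pos: [629.1, 268.8, -0.6]
ee_rot: [-0.0, 0.711, 0.704, -0.002]
ft_force: [-0.8, -0.0, 1.2]
gripper_width: 44.2
```

```bash
python3 -c "
from h import *
print(w2c(onz(load('t10'),cpx([(372,172)],(275,155)),36)),w2c(onz(load('t10'),cpx([(368,308)],(275,155)),34)))
goto([630,277,-32],'w',0)
s=snap('side','s11'); crop('s11',220,120,340,210,6,'s11c')
s=snap('top','t11'); crop('t11',170,140,290,230,6,'t11c')"
```

```text
[[49.88997856  3.21211769 36.        ]] [[-48.61635122   3.72931306  34.        ]]
t 11.52 case [ 26.7 428.6  -0.6] world [ 6.291e+02  2.688e+02 -6.000e-01] jaw deg -0.57 tilt [-0.0028 -0.0027] F [-0.8 -0.   1.2] w 44.2 q [-0.73  0.72  0.35  1.67 -0.32  0.81 -0.25]
turn norm about tool z -0.02 shift mm tool [8.2, 0.9, 31.4] in current axes [ 8.3  0.9 31.4]
```

View pics/s11c.png

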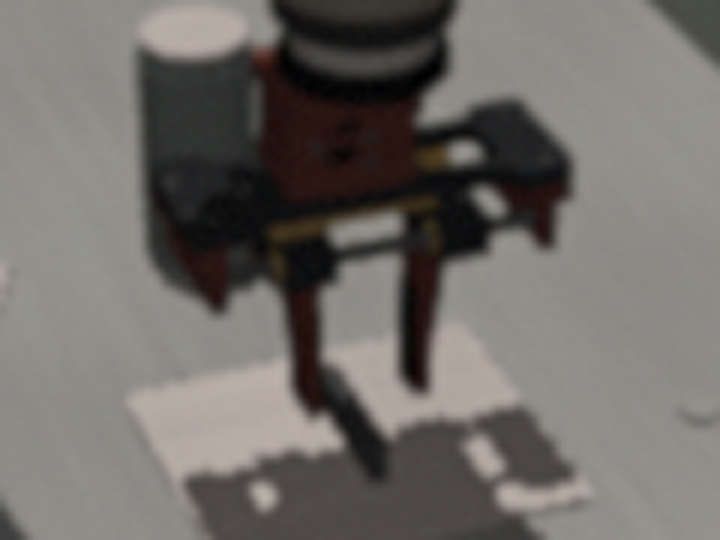

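View pics/t11c.png

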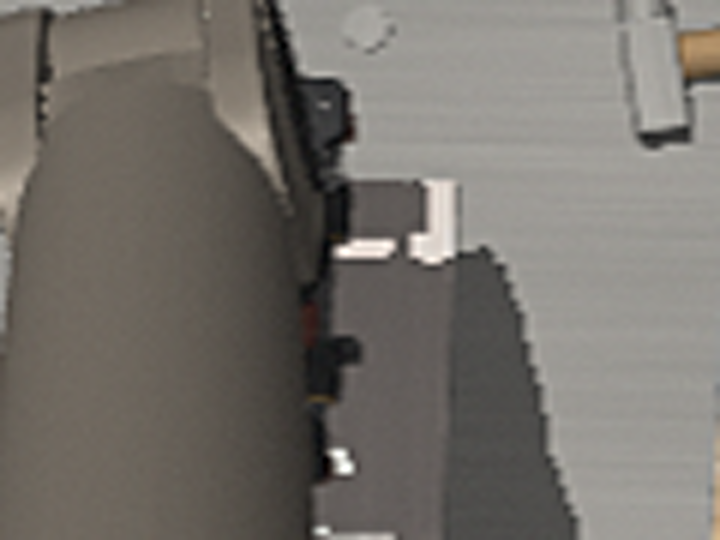

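Emit:
arm_command(
  deltas=[
    [0,0,-0.02,0.008,0.001,0.008,0.5],
    [0,0,0,0,0,0.008,0.5],
    [0,0,0,0,0,0.008,0.5],
    [0,0,0,0,0,0,0.5],
    [0,0,0,0,0,0,0.5],
  ],
)

```text
time_s: 12.03
tool_pos: [630.4, 279.9, -24.5]
ee_rot: [-0.0, 0.706, 0.708, -0.001]
ft_force: [0.2, 0.1, -0.1]
gripper_width: 43.8
```

```bash
python3 -c "
from h import *
goto([630,277,-32.5],'w',0)
s=snap('side','s12'); crop('s12',220,120,340,210,6,'s12c')"
```

```text
t 12.03 case [ 27.5 439.7 -24.5] world [630.4 279.9 -24.5] jaw deg 0.18 tilt [-0.0014 -0.0009] F [ 0.2  0.1 -0.1] w 43.8 q [-0.73  0.76  0.33  1.67 -0.33  0.78 -0.25]
turn norm about tool z 0.006 shift mm tool [-2.9, -0.4, 8.0] in current axes [-2.9 -0.4  8. ]
```

View pics/s12c.png

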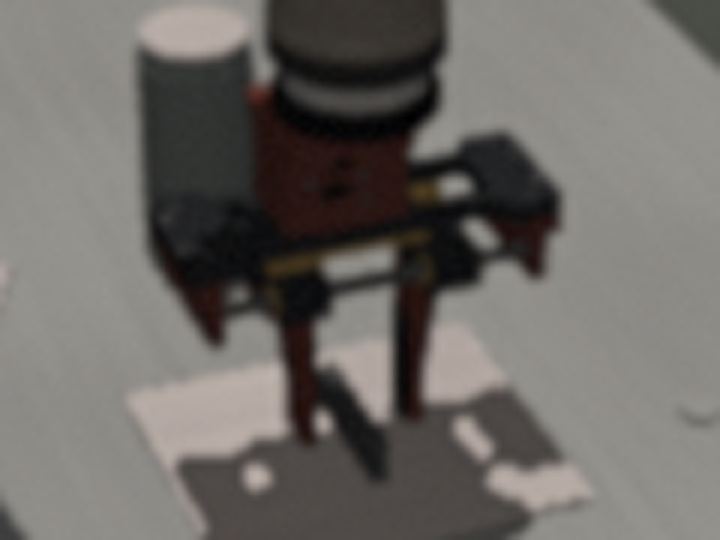

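Emit:
arm_command(
  deltas=[
    [0,0,0.006,-0.003,0,0.004,0.5],
    [0,0,0,0,0,0.003,0.5],
    [0,0,0,0,0,0,0.5],
    [0,0,0,0,0,0,1],
    [0,0,0,0,0,0,1],
  ],
)

```text
time_s: 12.5
tool_pos: [631.2, 277.2, -30.6]
ee_rot: [-0.0, 0.707, 0.707, 0.0]
ft_force: [0.2, 0.5, -0.7]
gripper_width: 33.6
```

Emit:
arm_command(
  deltas=[
    [0,0,0,0,0,0,1],
    [0,0,0,0,0,0,1],
    [0,0,0,0,0,0,1],
  ],
)

```text
time_s: 12.75
tool_pos: [631.2, 277.3, -30.5]
ee_rot: [0.0, 0.707, 0.707, 0.0]
ft_force: [-0.2, -0.1, 0.5]
gripper_width: 14.1
```

Emit:
arm_command(
  deltas=[
    [0,0,0,0,0,0,1],
    [0,0,0,0,0,0,1],
    [0,0,0,0,0,0,1],
  ],
)

```text
time_s: 13.0
tool_pos: [630.6, 277.3, -30.6]
ee_rot: [-0.0, 0.707, 0.707, -0.0]
ft_force: [-2.8, -0.5, 2.2]
gripper_width: 9.6
```

Emit:
arm_command(
  deltas=[
    [0,0,0,0,0,-0.01,1],
    [0,0,0,0,0,-0.03,1],
    [0,0,0.078,0,0,-0.035,1],
    [0,0,0,0,0,-0.035,1],
    [0,0,0,0,0,0,1],
  ],
)

```text
time_s: 13.42
tool_pos: [636.2, 278.5, 87.3]
ee_rot: [0.002, 0.721, 0.693, 0.006]
ft_force: [2.3, -0.5, -2.7]
gripper_width: 10.1
```

```bash
python3 -c "
from h import *
goto([0,2,80],'c',-2.23)
s=snap('side','s13')"
```

```text
t 13.42 case [ 33.3 438.5  87.3] world [636.2 278.5  87.3] jaw deg -2.29 tilt [0.0109 0.005 ] F [ 2.3 -0.5 -2.7] w 10.1 q [-0.77  0.62  0.4   1.62 -0.28  0.95 -0.32]
turn norm about tool z -0.002 shift mm tool [-436.5, -33.3, 7.3] in current axes [-436.6  -33.     4.6]
```

View pics/s13.png

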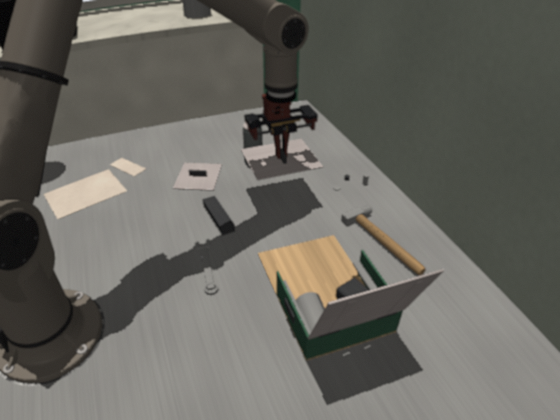

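Emit:
arm_command(
  deltas=[
    [0,0,0,-0.025,-0.003,0,1],
    [0,0,0,-0.035,-0.003,0,1],
    [0,0,0,-0.035,-0.003,0,1],
    [0,0,0,-0.035,-0.003,0,1],
    [0,0,0,-0.035,-0.003,0,1],
  ],
)

```text
time_s: 13.88
tool_pos: [607.9, 111.1, 77.8]
ee_rot: [-0.0, 0.721, 0.693, -0.001]
ft_force: [-0.2, -0.1, -3.3]
gripper_width: 10.1
```

Emit:
arm_command(
  deltas=[
    [0,0,0,-0.035,-0.003,0,1],
    [0,0,0,-0.035,-0.003,0,1],
    [0,0,0,-0.035,-0.003,0,1],
    [0,0,0,-0.035,-0.003,0,1],
    [0,0,0,-0.035,-0.003,0,1],
  ],
)

```text
time_s: 14.3
tool_pos: [586.1, -62.9, 78.0]
ee_rot: [-0.001, 0.721, 0.693, -0.001]
ft_force: [1.2, 0.1, -3.1]
gripper_width: 9.9
```

Emit:
arm_command(
  deltas=[
    [0,0,0,-0.03,-0.003,0,1],
    [0,0,0,-0.02,0,0,1],
    [0,0,0,-0.01,0,0,1],
    [0,0,0,0,0,0,1],
    [0,0,0,0,0,0,1],
  ],
)

```text
time_s: 14.72
tool_pos: [582.2, -120.1, 78.6]
ee_rot: [-0.001, 0.721, 0.693, -0.0]
ft_force: [0.7, 1.2, -3.2]
gripper_width: 9.9
```

```bash
python3 -c "
from h import *
goto([0,2,50],'c',-2.23)
s=snap('side','s14'); crop('s14',220,170,420,320,4,'s14c')
s=snap('top','t14'); crop('t14',275,130,475,280,4,'t14c')"
```

```text
t 14.72 case [-5.1 38.1 78.6] world [ 582.2 -120.1   78.6] jaw deg -2.23 tilt [-0.0012  0.0009] F [ 0.7  1.2 -3.2] w 9.9 q [-0.23  0.49  0.43  1.87 -0.27  0.84  0.31]
turn norm about tool z -0.0 shift mm tool [-36.1, 5.1, 28.6] in current axes [-36.1   5.1  28.5]
```

View pics/s14c.png

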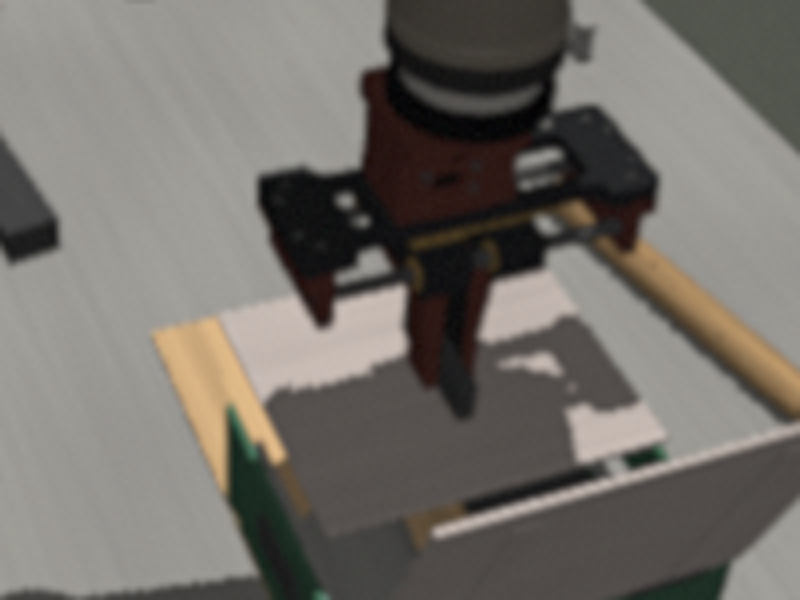

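View pics/t14c.png

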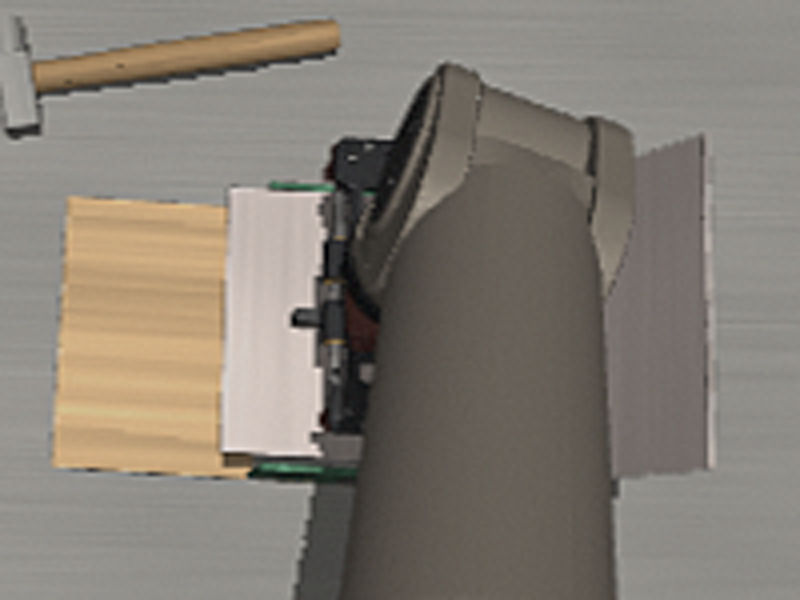

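```bash
python3 -c "
from h import *
P=w2c(onz(load('t14'),cpx([(230,187),(221,453)],(275,130)),113));print(P, P.mean(0)-[0,78,0])
s=load('s14');print(w2c(onz(s,cpx([(218,316),(663,440),(328,534),(548,273)],(220,170)),112)).round(1))
"
```

```text
[[ 85.02758594 117.41976478 113.        ]
 [-95.45986961 116.86212315 113.        ]] [ -5.21614183  39.14094397 113.        ]
[[-96.  115.4 112. ]
 [ 80.2 -39.1 112. ]
 [-95.  -38.7 112. ]
 [ 82.3  89.1 112. ]]
```

Emit:
arm_command(
  deltas=[
    [0,0,0,-0.018,0.005,0,1],
    [0,0,0,-0.018,0,0.01,1],
    [0,0,0,0,0,0.009,1],
    [0,0,0,0,0,0,1],
    [0,0,0,0,0,0,1],
  ],
)

```text
time_s: 15.23
tool_pos: [585.8, -155.0, 59.5]
ee_rot: [-0.001, 0.72, 0.694, -0.0]
ft_force: [-1.0, 0.4, -2.9]
gripper_width: 10.1
```

```bash
python3 -c "
from h import *
goto([0,2,14.5],'c',-2.23)
s=snap('side','s15'); crop('s15',220,170,420,320,4,'s15c')
s=snap('top','t15'); crop('t15',275,130,475,280,4,'t15c')"
```

```text
t 15.23 case [-0.1  3.4 59.5] world [ 585.8 -155.    59.5] jaw deg -2.11 tilt [-0.0018  0.0014] F [-1.   0.4 -2.9] w 10.1 q [-0.16  0.54  0.42  1.85 -0.29  0.82  0.38]
turn norm about tool z 0.004 shift mm tool [-1.4, 0.1, 45.0] in current axes [-1.5  0.2 45. ]
```

View pics/s15c.png

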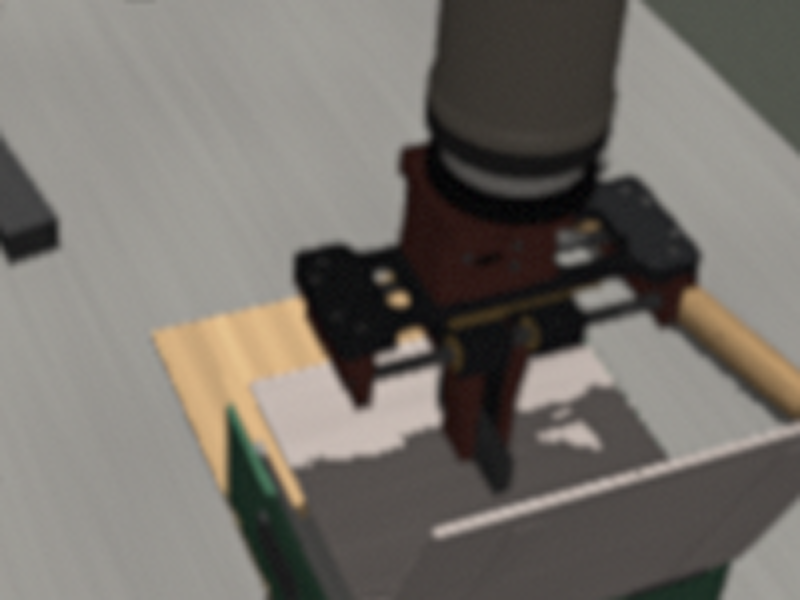

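View pics/t15c.png

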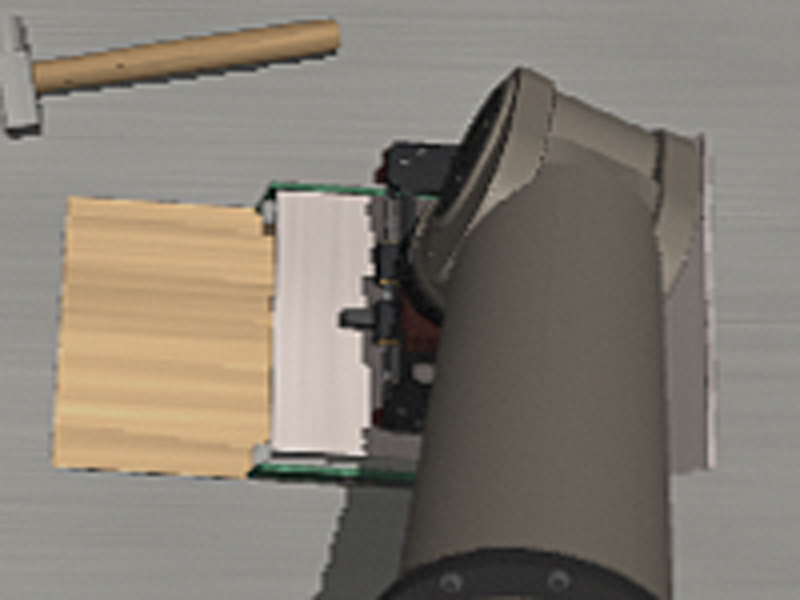

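Emit:
arm_command(
  deltas=[
    [0,0,0.004,-0.001,0,0.01,1],
    [0,0,0,0,0,0.01,1],
    [0,0,0,0,0,0.01,1],
    [0,0,0,0,0,0.006,1],
    [0,0,0,0,0,0,1],
  ],
)

```text
time_s: 15.75
tool_pos: [584.5, -157.8, 22.2]
ee_rot: [-0.001, 0.721, 0.693, -0.001]
ft_force: [0.2, -0.3, -3.6]
gripper_width: 9.9
```

Emit:
arm_command(
  deltas=[
    [0,0,0,0,0,0.003,1],
    [0,0,0,0,0,0.003,1],
    [0,0,0,0,0,0.003,1],
    [0,0,0,0,0,0,1],
  ],
)

```text
time_s: 16.08
tool_pos: [585.9, -158.3, 14.9]
ee_rot: [-0.0, 0.721, 0.692, -0.0]
ft_force: [-0.2, 0.8, -3.4]
gripper_width: 9.4
```

```bash
python3 -c "
from h import *
goto([0,2,14.5],'c',-2.23)
s=snap('side','s16'); crop('s16',220,170,420,320,4,'s16c')"
```

```text
t 16.08 case [ 0.1  0.1 14.9] world [ 585.9 -158.3   14.9] jaw deg -2.35 tilt [-0.0004  0.0001] F [-0.2  0.8 -3.4] w 9.4 q [-0.13  0.6   0.39  1.87 -0.33  0.73  0.41]
turn norm about tool z -0.004 shift mm tool [1.9, -0.1, 0.4] in current axes [ 1.9 -0.1  0.4]
```

View pics/s16c.png

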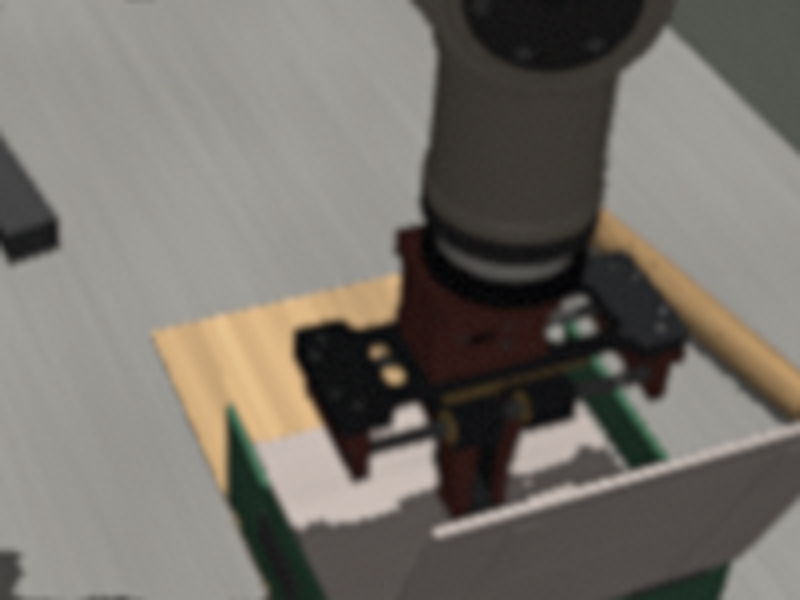

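Emit:
arm_command(
  deltas=[
    [0,0,0,0.001,0,0.001,1],
    [0,0,0,0,0,0.001,1],
    [0,0,0,0,0,0,1],
  ],
)

```text
time_s: 16.38
tool_pos: [586.4, -157.2, 13.5]
ee_rot: [0.0, 0.721, 0.693, 0.0]
ft_force: [0.4, 0.4, -2.7]
gripper_width: 9.7
```

Emit:
arm_command(
  deltas=[
    [0,0,0,0,0,0.001,0.7],
    [0,0,0,0,0,0,0.7],
    [0,0,0,0,0,0,0.7],
  ],
)

```text
time_s: 16.63
tool_pos: [586.6, -157.5, 12.7]
ee_rot: [0.0, 0.721, 0.692, 0.0]
ft_force: [0.2, 0.3, 0.2]
gripper_width: 25.0
```

Emit:
arm_command(
  deltas=[
    [0,0,0,0,0,-0.005,0.7],
    [0,0,0,0,0,-0.025,0.7],
    [0,0,0,0.02,-0.02,-0.035,0.5],
    [0,0,0,0.035,-0.03,-0.01,0.5],
    [0,0,0,0.035,-0.03,0,0.5],
  ],
)

```text
time_s: 17.05
tool_pos: [519.4, -74.2, 86.7]
ee_rot: [0.002, 0.723, 0.691, 0.002]
ft_force: [1.3, 1.6, -0.0]
gripper_width: 42.1
```

```bash
python3 -c "
from h import *
goto([441.2,235.3,40],'w',6.3)
s=snap('side','s17'); crop('s17',220,170,420,320,4,'s17c')"
```

```text
t 17.05 case [-69.6  81.6  86.7] world [519.4 -74.2  86.7] jaw deg -2.53 tilt [ 0.0065 -0.0003] F [ 1.3  1.6 -0. ] w 42.1 q [-0.35  0.37  0.46  2.03 -0.23  0.78  0.2 ]
turn norm about tool z -0.308 shift mm tool [316.2, -43.8, 46.7] in current axes [305.7 -92.1  46.1]
```

View pics/s17c.png

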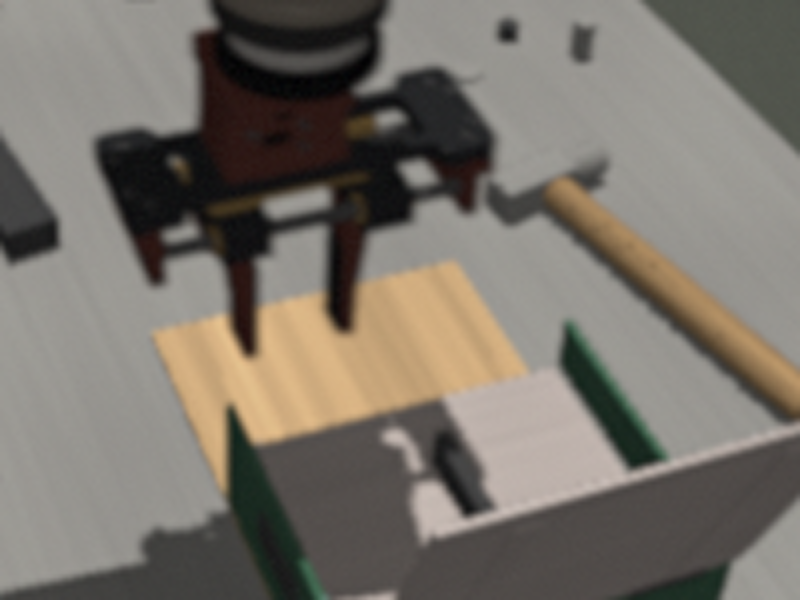

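Emit:
arm_command(
  deltas=[
    [0,0,-0.15,0,0,0,0.3],
    [0,0,-0.15,0,0,0,0.3],
    [0,0,0,0.032,-0.005,0,0.3],
    [0,0,0,0.035,-0.005,0,0.3],
    [0,0,0,0.035,-0.005,0,0.3],
  ],
)

```text
time_s: 17.52
tool_pos: [491.4, 26.6, 84.1]
ee_rot: [0.0, 0.668, 0.744, 0.0]
ft_force: [0.6, 0.1, 0.3]
gripper_width: 61.6
```

Emit:
arm_command(
  deltas=[
    [0,0,0,0.035,-0.005,0,0.3],
    [0,0,0,0.035,-0.005,0,0.3],
    [0,0,0,0.035,-0.005,0,0.3],
    [0,0,0,0.035,-0.005,0,0.3],
    [0,0,0,0.03,-0.005,0.01,0.3],
  ],
)

```text
time_s: 17.93
tool_pos: [448.9, 195.7, 75.4]
ee_rot: [0.0, 0.667, 0.745, 0.002]
ft_force: [0.4, -0.2, -0.1]
gripper_width: 61.3
```

Emit:
arm_command(
  deltas=[
    [0,0,0,0.02,0,0.02,0.3],
    [0,0,0,0,0,0.02,0.3],
    [0,0,0,0,0,0,0.3],
    [0,0,0,0,0,0,0.3],
  ],
)

```text
time_s: 18.27
tool_pos: [445.4, 211.7, 33.4]
ee_rot: [-0.0, 0.668, 0.744, -0.001]
ft_force: [0.6, 0.3, -0.1]
gripper_width: 61.4
```

```bash
python3 -c "
from h import *
goto([441.2,235.3,-31],'w',6.05)
s=snap('side','s18'); crop('s18',150,130,290,235,5,'s18c')
s=snap('top','t18');crop('t18',170,200,310,305,5,'t18c')"
```

```text
t 18.27 case [-154.7  364.3   33.4] world [445.4 211.7  33.4] jaw deg 6.23 tilt [-0.0016 -0.0016] F [ 0.6  0.3 -0.1] w 61.4 q [-0.82  0.41  0.31  2.12 -0.2   0.64 -0.27]
turn norm about tool z 0.006 shift mm tool [24.0, -1.7, 64.4] in current axes [24.  -1.5 64.3]
```

View pics/s18c.png

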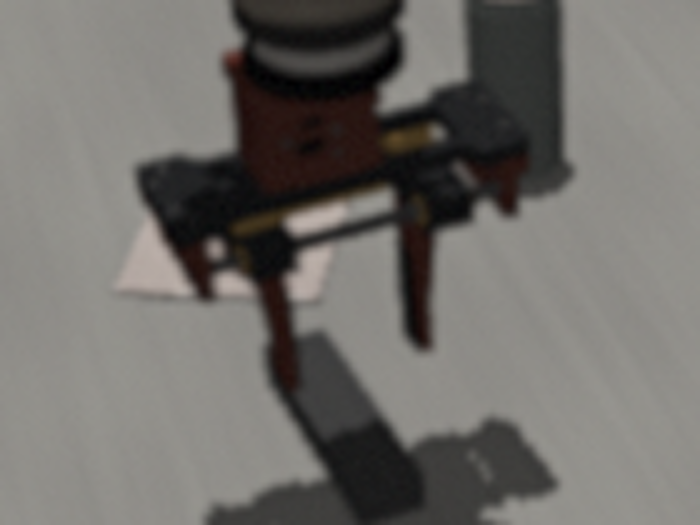

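View pics/t18.png

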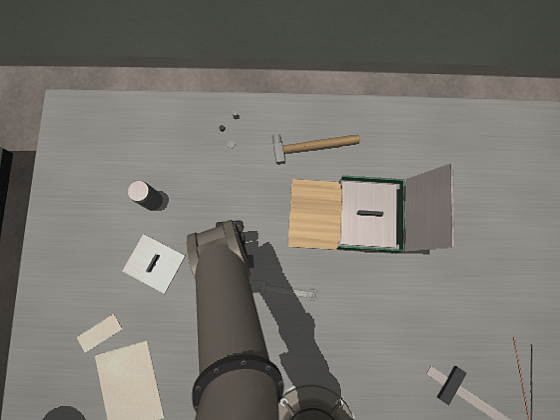

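Emit:
arm_command(
  deltas=[
    [0,0,0.006,0.024,-0.002,0.01,0.3],
    [0,0,0,0,0,0.015,0.3],
    [0,0,0,0,0,0.01,0.3],
    [0,0,0,0,0,0,0.3],
    [0,0,0,0,0,0,0.3],
  ],
)

```text
time_s: 18.78
tool_pos: [441.6, 234.8, -1.1]
ee_rot: [0.0, 0.669, 0.743, -0.0]
ft_force: [1.2, -0.0, 0.7]
gripper_width: 61.6
```

```bash
python3 -c "
from h import *
goto([441.2,235.3,-31],'w',6.05)
s=snap('side','s19'); crop('s19',150,130,290,235,5,'s19c')
crop('t18',325,160,425,260,6,'d18')"
```

```text
t 18.78 case [-159.4  387.3   -1.1] world [441.6 234.8  -1.1] jaw deg 5.96 tilt [-0.0002 -0.0007] F [ 1.2 -0.   0.7] w 61.6 q [-0.84  0.48  0.28  2.12 -0.23  0.57 -0.29]
turn norm about tool z -0.003 shift mm tool [0.5, -0.3, 29.9] in current axes [ 0.5 -0.3 29.9]
```

View pics/s19c.png

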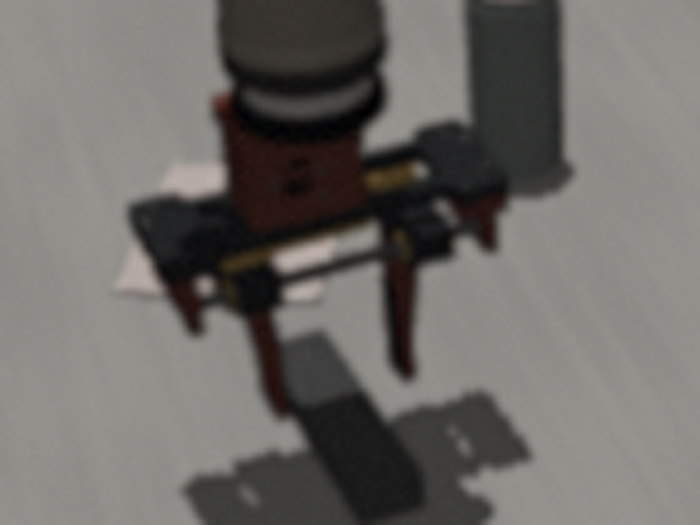

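View pics/d18.png

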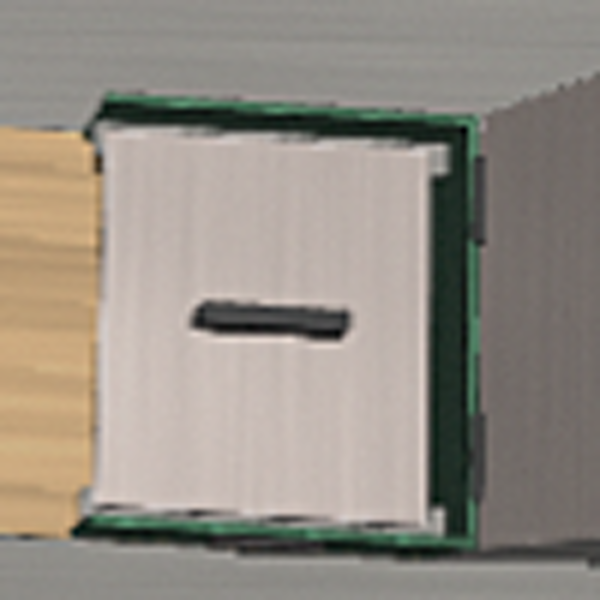

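Emit:
arm_command(
  deltas=[
    [0,0,0,0,0,0.012,0.3],
    [0,0,0,0,0,0.012,0.3],
    [0,0,0,0,0,0.005,0.3],
    [0,0,0,0,0,0,0.3],
    [0,0,0,0,0,0,1],
  ],
)

```text
time_s: 19.25
tool_pos: [441.6, 235.8, -29.9]
ee_rot: [0.0, 0.669, 0.743, 0.0]
ft_force: [0.2, 1.0, -1.3]
gripper_width: 57.6
```

Emit:
arm_command(
  deltas=[
    [0,0,0,0,0,0,1],
    [0,0,0,0,0,0,1],
    [0,0,0,0,0,0,1],
    [0,0,0,0,0,0,1],
    [0,0,0,0,0,0,1],
  ],
)

```text
time_s: 19.67
tool_pos: [441.7, 236.4, -29.9]
ee_rot: [0.0, 0.669, 0.744, 0.0]
ft_force: [0.2, -0.4, 5.2]
gripper_width: 35.9
```

Emit:
arm_command(
  deltas=[
    [0,0,0,0,0,-0.01,1],
    [0,0,0,0,0,-0.03,1],
    [0,0,0,0,0,-0.035,1],
    [0,0,0.154,0,0,-0.035,1],
    [0,0,0.15,0,0,-0.01,1],
  ],
)

```text
time_s: 20.08
tool_pos: [443.1, 237.0, 94.1]
ee_rot: [0.0, 0.725, 0.689, 0.003]
ft_force: [1.2, 0.4, -4.2]
gripper_width: 35.6
```

```bash
python3 -c "
from h import *
goto([-48,0,80],'c',-2.23)
s=snap('side','s20'); crop('s20',130,100,330,250,4,'s20c')"
```

```text
t 20.08 case [-158.   389.5   94.1] world [443.1 237.   94.1] jaw deg -2.89 tilt [0.004  0.0038] F [ 1.2  0.4 -4.2] w 35.6 q [-0.94  0.32  0.39  2.07 -0.17  0.77 -0.49]
turn norm about tool z -0.023 shift mm tool [-389.5, 109.9, 14.1] in current axes [-388.3  114.3   13. ]
```

View pics/s20c.png

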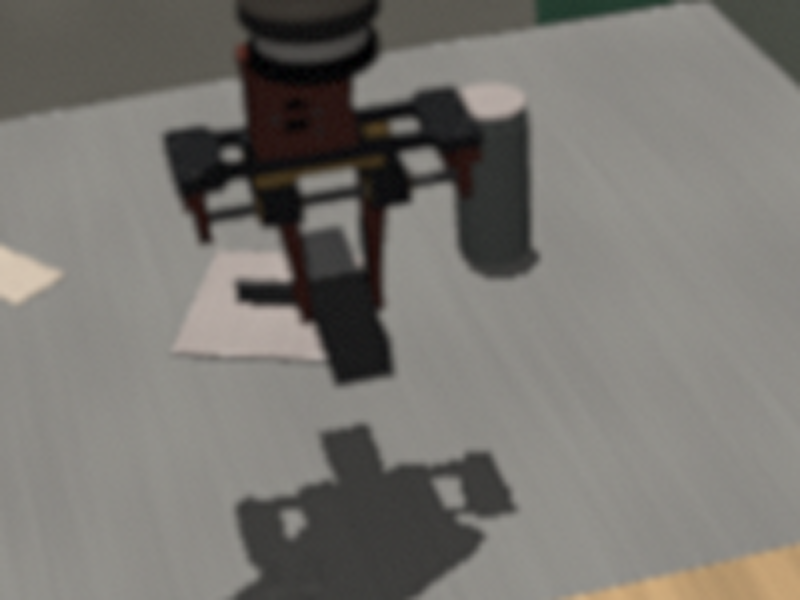

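Emit:
arm_command(
  deltas=[
    [0,0,-0.02,-0.025,0.009,0,1],
    [0,0,0,-0.034,0.01,0,1],
    [0,0,0,-0.034,0.01,0,1],
    [0,0,0,-0.034,0.01,0,1],
    [0,0,0,-0.034,0.01,0,1],
  ],
)

```text
time_s: 20.55
tool_pos: [482.9, 71.7, 88.7]
ee_rot: [-0.001, 0.719, 0.695, -0.001]
ft_force: [0.8, 0.3, -4.3]
gripper_width: 35.8
```

Emit:
arm_command(
  deltas=[
    [0,0,0,-0.034,0.01,0,1],
    [0,0,0,-0.034,0.01,0,1],
    [0,0,0,-0.034,0.01,0,1],
    [0,0,0,-0.034,0.01,0,1],
    [0,0,0,-0.034,0.01,0,1],
  ],
)

```text
time_s: 20.97
tool_pos: [526.7, -99.7, 88.5]
ee_rot: [-0.001, 0.719, 0.695, -0.001]
ft_force: [0.4, 1.2, -4.7]
gripper_width: 35.8
```

Emit:
arm_command(
  deltas=[
    [0,0,0,-0.034,0.009,0,1],
    [0,0,0,-0.02,0,0,1],
    [0,0,0,0,0,0,1],
    [0,0,0,0,0,0,1],
  ],
)

```text
time_s: 21.3
tool_pos: [533.4, -153.9, 88.5]
ee_rot: [-0.001, 0.72, 0.694, -0.001]
ft_force: [0.4, 1.0, -4.4]
gripper_width: 35.7
```

```bash
python3 -c "
from h import *
goto([-48,0,40],'c',-2.23)
s=snap('side','s21'); crop('s21',220,170,420,320,4,'s21c')"
```

```text
t 21.3 case [-52.6   2.4  88.5] world [ 533.4 -153.9   88.5] jaw deg -2.18 tilt [-0.0028 -0.0001] F [ 0.4  1.  -4.4] w 35.7 q [-0.21  0.43  0.48  1.96 -0.26  0.82  0.38]
turn norm about tool z 0.002 shift mm tool [-2.4, 4.6, 48.5] in current axes [-2.4  4.7 48.5]
```

View pics/s21c.png

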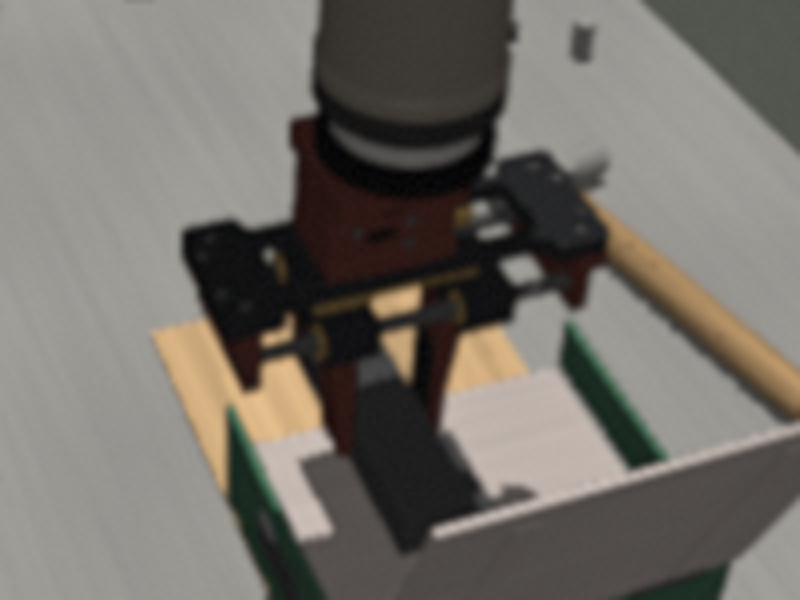

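Emit:
arm_command(
  deltas=[
    [0,0,0,-0.002,0.004,0.015,1],
    [0,0,0,0,0,0.02,1],
    [0,0,0,0,0,0.015,1],
    [0,0,0,0,0,0.01,1],
    [0,0,0,0,0,0,1],
  ],
)

```text
time_s: 21.77
tool_pos: [537.0, -152.5, 27.2]
ee_rot: [-0.002, 0.719, 0.695, -0.001]
ft_force: [-1.0, -0.3, -4.4]
gripper_width: 35.6
```

Emit:
arm_command(
  deltas=[
    [0,0,0,0,0,0.003,1],
    [0,0,0,0,0,0.003,1],
    [0,0,0,0,0,0,1],
    [0,0,0,0,0,0,1],
  ],
)

```text
time_s: 22.1
tool_pos: [539.4, -154.7, 24.1]
ee_rot: [0.0, 0.72, 0.694, 0.0]
ft_force: [0.4, 0.0, -3.9]
gripper_width: 36.0
```

```bash
python3 -c "
from h import *
goto([-48,0,18.1],'c',-2.23)"
```

```text
t 22.1 case [-46.5   1.9  24.1] world [ 539.4 -154.7   24.1] jaw deg -2.05 tilt [0.0008 0.    ] F [ 0.4  0.  -3.9] w 36.0 q [-0.16  0.53  0.42  1.98 -0.33  0.7   0.43]
turn norm about tool z 0.006 shift mm tool [-1.9, -1.5, 6.0] in current axes [-1.9 -1.5  6. ]
```

Emit:
arm_command(
  deltas=[
    [0,0,0,-0.001,-0.001,0.003,1],
    [0,0,0,0,0,0.002,1],
    [0,0,0,0,0,0,1],
  ],
)

```text
time_s: 22.35
tool_pos: [537.6, -155.7, 18.4]
ee_rot: [-0.0, 0.72, 0.694, -0.0]
ft_force: [-1.3, -0.1, -4.1]
gripper_width: 35.7
```

Emit:
arm_command(
  deltas=[
    [0,0,0,0,0,0.001,1],
    [0,0,0,0,0,0,1],
  ],
)

```text
time_s: 22.52
tool_pos: [537.8, -155.7, 18.1]
ee_rot: [-0.0, 0.72, 0.694, 0.0]
ft_force: [-3.4, 0.8, 3.0]
gripper_width: 35.4
```

Emit:
arm_command(
  deltas=[
    [0,0,0,0,0,0.001,1],
    [0,0,0,0,0,0,1],
  ],
)

```text
time_s: 22.68
tool_pos: [537.8, -155.7, 18.1]
ee_rot: [-0.0, 0.72, 0.694, 0.0]
ft_force: [-6.2, 1.8, 14.0]
gripper_width: 35.8
```

Emit:
arm_command(
  deltas=[
    [0,0,0,0,0,-0.001,0.43],
    [0,0,0,0,0,0,0.43],
    [0,0,0,0,0,0,0.43],
    [0,0,0,0,0,-0.01,0.43],
    [0,0,0,0,0,-0.04,0.43],
  ],
)

```text
time_s: 23.1
tool_pos: [534.1, -154.5, 64.0]
ee_rot: [-0.004, 0.719, 0.694, -0.003]
ft_force: [0.7, 1.0, -0.7]
gripper_width: 50.1
```

Emit:
arm_command(
  deltas=[
    [0,0,0,0.02,0.02,-0.035,1],
    [0,0,0,0.03,0.02,-0.03,1],
    [0,0,0,0.03,0,-0.03,1],
    [0,0,0,0.03,0,-0.03,1],
    [0,0,0,0.03,0,-0.03,1],
  ],
)

```text
time_s: 23.52
tool_pos: [579.0, -22.5, 217.1]
ee_rot: [0.0, 0.72, 0.694, 0.0]
ft_force: [0.5, -0.4, -1.2]
gripper_width: 19.9
```

```bash
python3 -c "
from h import *
st()
s=snap('side','s23'); crop('s23',220,200,420,350,4,'s23c')
s=snap('top','t23'); crop('t23',325,150,475,265,5,'t23c')
s0=load('top0')
f=lambda p: np.concatenate([(proj(s0,c2w([(x,-90+177*np.cos(p[0]),78+177*np.sin(p[0]))]))[0]-u) for x,u in zip((101,-101),cpx([(704,34),(712,369)],(275,155)))])
r=least_squares(f,[1.9]);print(r.x,r.fun)
s0=load('side0')
f=lambda p: np.concatenate([(proj(s0,c2w([(x,-90+177*np.cos(p[0]),78+177*np.sin(p[0]))]))[0]-u) for x,u in zip((101,-101),((437,272.5),(328,303.5)))])
r=least_squares(f,[1.9]);print(r.x,r.fun)
"
```

```text
t 23.52 case [-12.1 135.6 217.1] world [579.  -22.5 217.1] jaw deg -2.1 tilt [ 0.0006 -0.0003] F [ 0.5 -0.4 -1.2] w 19.9 q [-0.47  0.31  0.51  1.78 -0.17  1.1   0.06]
[1.9181052] [ 0.17453286 -0.69144598  0.01473806 -0.42259243]
[1.92481204] [ 7.71478899 -3.75322906  1.60458319 -0.85112331]
```

View pics/s23c.png

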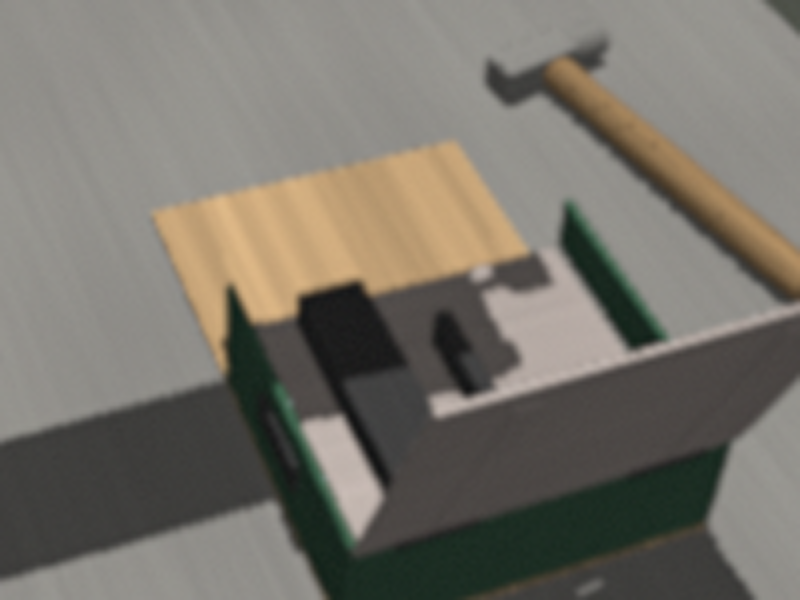

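View pics/t23c.png

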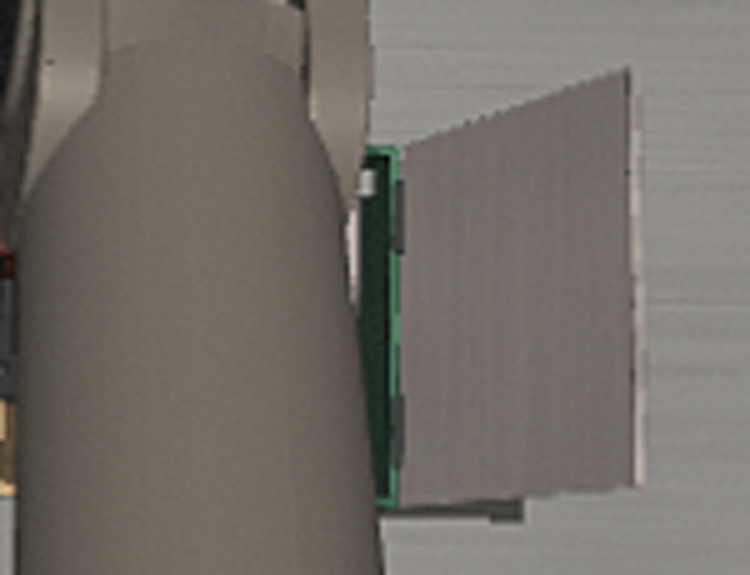

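Emit:
arm_command(
  deltas=[
    [0,0,0,0,0.005,-0.02,1],
    [0,0,0,0,0.005,-0.02,1],
    [0,0,0,-0.03,0,0,1],
    [0,0,0,-0.034,0,0,1],
    [0,0,0,-0.034,0,0,1],
  ],
)

```text
time_s: 24.03
tool_pos: [585.3, -123.1, 255.3]
ee_rot: [0.0, 0.719, 0.695, 0.0]
ft_force: [-0.2, -1.0, 0.2]
gripper_width: 0.0
```

Emit:
arm_command(
  deltas=[
    [0,0,0,-0.034,0,0,1],
    [0,0,0,-0.034,0,0,1],
    [0,0,0,-0.034,0,0,1],
    [0,0,0,-0.034,0,0,1],
    [0,0,0,-0.034,0,0,1],
  ],
)

```text
time_s: 24.45
tool_pos: [578.3, -294.1, 254.9]
ee_rot: [-0.0, 0.72, 0.694, -0.0]
ft_force: [-0.4, 0.4, -0.6]
gripper_width: 0.8
```

Emit:
arm_command(
  deltas=[
    [0,0,0,-0.034,0,0,1],
    [0,0,0,-0.025,0,0,1],
    [0,0,0,0,0,0,1],
    [0,0,0,0,0,0,1],
  ],
)

```text
time_s: 24.78
tool_pos: [575.6, -353.2, 254.6]
ee_rot: [-0.0, 0.721, 0.693, -0.001]
ft_force: [-0.1, 0.0, -0.2]
gripper_width: 0.7
```

```bash
python3 -c "
from h import *
goto([0,-190,165],'c',-2.23)
s=snap('side','s24')"
```

```text
t 24.78 case [  -2.6 -195.1  254.6] world [ 575.6 -353.2  254.6] jaw deg -2.32 tilt [-0.0013 -0.0007] F [-0.1  0.  -0.2] w 0.7 q [ 0.05  0.47  0.6   1.5  -0.27  1.25  0.64]
turn norm about tool z -0.003 shift mm tool [5.1, 2.6, 89.6] in current axes [ 5.1  2.7 89.6]
```

View pics/s24.png

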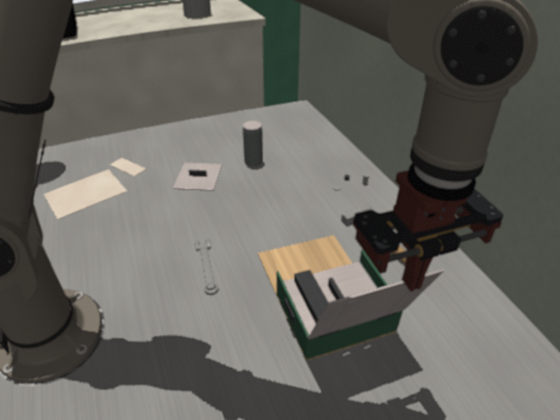

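Emit:
arm_command(
  deltas=[
    [0,0,0,0,0.002,0.02,1],
    [0,0,0,0,0,0.025,1],
    [0,0,0,0,0,0.025,1],
    [0,0,0,0,0,0.02,1],
    [0,0,0,0,0,0,1],
  ],
)

```text
time_s: 25.25
tool_pos: [577.6, -346.7, 160.5]
ee_rot: [-0.004, 0.719, 0.695, -0.001]
ft_force: [-0.6, 0.5, -0.4]
gripper_width: 0.7
```

Emit:
arm_command(
  deltas=[
    [0,0,0,0.01,0,0,1],
    [0,0,0,0.01,0,0,1],
    [0,0,0,0.01,0,0,1],
    [0,0,0,0.01,0,0,1],
    [0,0,0,0.01,0,0,1],
  ],
)

```text
time_s: 25.67
tool_pos: [582.2, -301.3, 167.3]
ee_rot: [0.002, 0.72, 0.694, 0.0]
ft_force: [-0.1, -3.5, 3.7]
gripper_width: 0.5
```

```bash
python3 -c "
from h import *
st()
s=snap('side','s25')"
```

```text
t 25.67 case [   2.  -142.9  167.3] world [ 582.2 -301.3  167.3] jaw deg -2.08 tilt [ 0.0037 -0.0027] F [-0.1 -3.5  3.7] w 0.5 q [-0.02  0.51  0.57  1.66 -0.3   1.06  0.6 ]
```

View pics/s25.png

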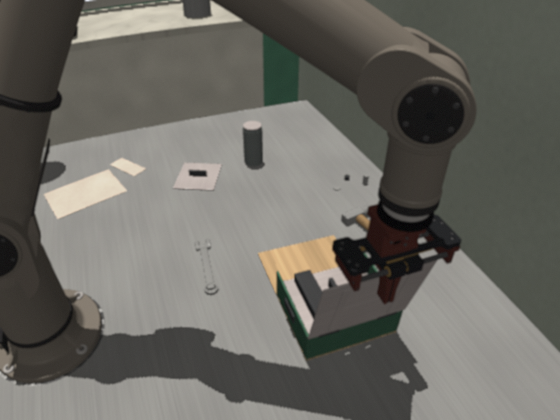

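Emit:
arm_command(
  deltas=[
    [0,0,0,0.014,0,0,1],
    [0,0,0,0.014,0,0,1],
    [0,0,0,0.014,0,0,1],
    [0,0,0,0.014,0,0,1],
    [0,0,0,0.014,0,0,1],
  ],
)

```text
time_s: 26.13
tool_pos: [583.1, -229.3, 164.4]
ee_rot: [-0.0, 0.72, 0.694, -0.0]
ft_force: [-0.3, -3.8, -2.3]
gripper_width: 0.1
```

```bash
python3 -c "
from h import *
st()
s=snap('side','s26')"
```

```text
t 26.13 case [ 1.000e-01 -7.090e+01  1.644e+02] world [ 583.1 -229.3  164.4] jaw deg -2.04 tilt [-0.0011  0.0001] F [-0.3 -3.8 -2.3] w 0.1 q [-0.14  0.46  0.56  1.73 -0.28  1.04  0.49]
```

View pics/s26.png

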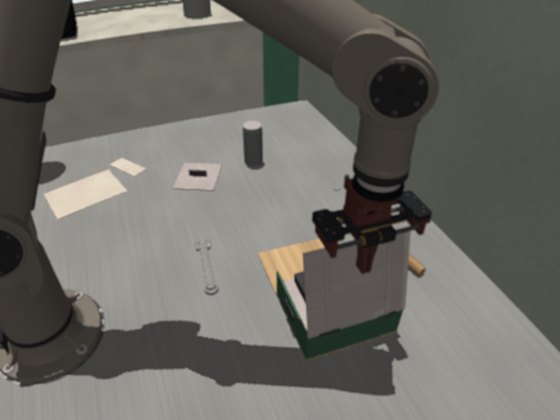

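Emit:
arm_command(
  deltas=[
    [0,0,0,0.014,0,0,1],
    [0,0,0,0.014,0,0,1],
    [0,0,0,0.014,0,0,1],
    [0,0,0,0.014,0,0.005,1],
    [0,0,0,0.014,0,0.009,1],
  ],
)

```text
time_s: 26.6
tool_pos: [586.7, -159.4, 151.3]
ee_rot: [0.0, 0.72, 0.694, 0.001]
ft_force: [0.2, -3.5, 0.2]
gripper_width: 0.6
```

```bash
python3 -c "
from h import *
st()"
```

```text
t 26.6 case [  1.   -0.9 151.3] world [ 586.7 -159.4  151.3] jaw deg -2.05 tilt [0.0016 0.0002] F [ 0.2 -3.5  0.2] w 0.6 q [-0.25  0.44  0.55  1.79 -0.27  0.99  0.37]
```

Emit:
arm_command(
  deltas=[
    [0,0,0,0.01,0,0.011,1],
    [0,0,0,0.01,0,0.011,1],
    [0,0,0,0.008,0,0.013,1],
    [0,0,0,0.007,0,0.013,1],
    [0,0,0,0.005,0,0.013,1],
  ],
)

```text
time_s: 27.02
tool_pos: [587.7, -118.4, 88.4]
ee_rot: [-0.001, 0.719, 0.695, 0.0]
ft_force: [1.3, 0.3, 1.1]
gripper_width: 0.3
```

```bash
python3 -c "
from h import *
st()
s=snap('side','s27')"
```

```text
t 27.02 case [ 0.4 40.  88.4] world [ 587.7 -118.4   88.4] jaw deg -1.99 tilt [-0.0002  0.0014] F [1.3 0.3 1.1] w 0.3 q [-0.29  0.5   0.51  1.85 -0.31  0.87  0.34]
```

View pics/s27.png

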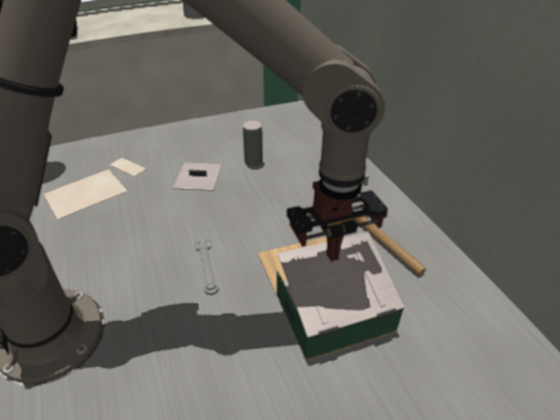

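Emit:
arm_command(
  deltas=[
    [0,0,0,0.006,0,0.012,1],
    [0,0,0,0.002,0,0.012,1],
    [0,0,0,0,0,0.008,1],
    [0,0,0,0,0,0.006,1],
    [0,0,0,0,0,0,1],
  ],
)

```text
time_s: 27.48
tool_pos: [586.8, -112.9, 50.5]
ee_rot: [-0.001, 0.72, 0.694, -0.001]
ft_force: [0.5, -0.6, 0.7]
gripper_width: 0.9
```

```bash
python3 -c "
from h import *
st()
s=snap('side','s28');crop('s28',240,190,440,340,4,'s28c')"
```

```text
t 27.48 case [-0.7 45.5 50.5] world [ 586.8 -112.9   50.5] jaw deg -2.08 tilt [-0.0022  0.    ] F [ 0.5 -0.6  0.7] w 0.9 q [-0.27  0.55  0.48  1.88 -0.35  0.8   0.36]
```

View pics/s28c.png

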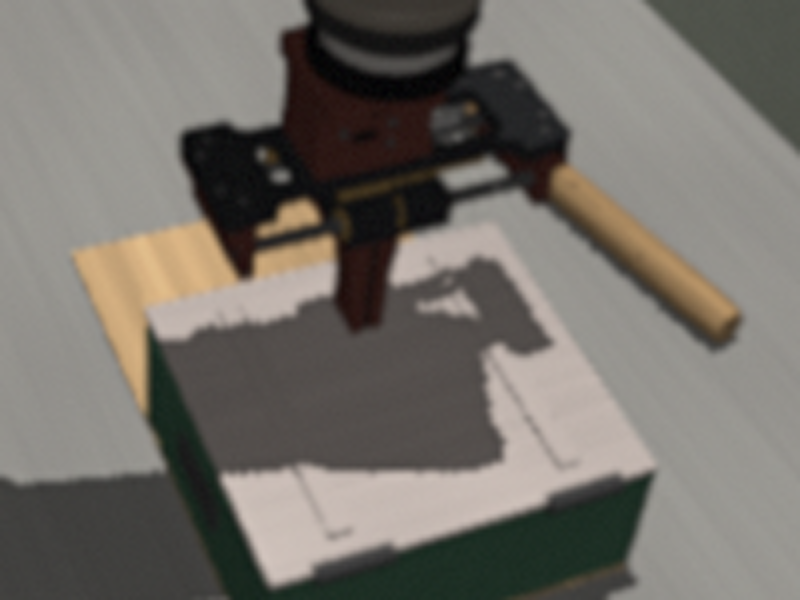

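Emit:
arm_command(
  deltas=[
    [0,0,0,0,0,0.003,1],
    [0,0,0,0,0,0.003,1],
    [0,0,0,0,0,0.002,1],
    [0,0,0,0,0,0,1],
  ],
)

```text
time_s: 27.87
tool_pos: [587.9, -113.1, 43.9]
ee_rot: [0.0, 0.72, 0.694, 0.0]
ft_force: [-0.9, -0.8, -0.6]
gripper_width: 0.6
```

Emit:
arm_command(
  deltas=[
    [0,0,0,0,0,0.001,1],
    [0,0,0,0,0,0,1],
    [0,0,0,0,0,0,1],
  ],
)

```text
time_s: 28.12
tool_pos: [587.9, -113.0, 43.2]
ee_rot: [0.0, 0.72, 0.694, 0.0]
ft_force: [0.5, -1.1, 0.8]
gripper_width: 0.6
```

Emit:
arm_command(
  deltas=[
    [0,0,0,0,0,0.001,1],
    [0,0,0,0,0,0,1],
  ],
)

```text
time_s: 28.28
tool_pos: [588.0, -113.0, 43.1]
ee_rot: [-0.0, 0.72, 0.694, 0.0]
ft_force: [-3.6, -0.3, 9.1]
gripper_width: 0.6
```

Emit:
arm_command(
  deltas=[
    [0,0,0,0,0,0.001,1],
    [0,0,0,0,0,0,1],
  ],
)

```text
time_s: 28.45
tool_pos: [588.0, -113.0, 42.9]
ee_rot: [-0.0, 0.72, 0.694, 0.001]
ft_force: [-6.7, 1.5, 17.8]
gripper_width: 0.6
```

Emit:
arm_command(
  deltas=[
    [0,0,0,0,0,0.001,1],
    [0,0,0,0,0,0,1],
  ],
)

```text
time_s: 28.62
tool_pos: [588.0, -113.0, 42.9]
ee_rot: [-0.0, 0.72, 0.694, 0.001]
ft_force: [-9.3, 2.3, 27.2]
gripper_width: 0.7
```

Firm stop at the height expected for a shut lid (43.3). Retreating upward, then a last check.

Emit:
arm_command(
  deltas=[
    [0,0,0,0,0,-0.01,1],
    [0,0,0,0,0,-0.035,1],
    [0,0,0,0,0,-0.035,1],
    [0,0,0,0.035,-0.02,-0.035,1],
    [0,0,0,0.035,-0.02,-0.03,1],
  ],
)

```text
time_s: 29.03
tool_pos: [558.1, -57.1, 174.2]
ee_rot: [0.001, 0.721, 0.693, 0.0]
ft_force: [0.6, 1.7, 1.1]
gripper_width: 0.5
```

Emit:
arm_command(
  deltas=[
    [0,0,0,0.035,-0.02,-0.01,1],
    [0,0,0,0.035,-0.02,0,1],
    [0,0,0,0.035,-0.02,0,1],
    [0,0,0,0.035,-0.02,0,1],
    [0,0,0,0.03,-0.01,0,1],
  ],
)

```text
time_s: 29.45
tool_pos: [471.2, 120.0, 182.3]
ee_rot: [-0.001, 0.719, 0.695, 0.0]
ft_force: [1.2, -0.4, -0.4]
gripper_width: 0.2
```

Emit:
arm_command(
  deltas=[
    [0,0,0,0.03,0,0,1],
    [0,0,0,0.02,0,0,1],
    [0,0,0,0,0,0,1],
    [0,0,0,0,0,0,1],
    [0,0,0,0,0,0,1],
  ],
)

```text
time_s: 29.87
tool_pos: [475.6, 166.6, 182.1]
ee_rot: [0.0, 0.72, 0.694, -0.0]
ft_force: [-0.6, -0.1, 0.5]
gripper_width: 0.6
```

```bash
python3 -c "
from h import *
st()
s=snap('side','s30')
t=snap('top','t30')
for f,s in(('s30',s),('t30',t)):
  im=cv2.resize(cv2.imread(f'pics/{f}.png'),None,fx=4,fy=4,interpolation=cv2.INTER_CUBIC)
  for z,c in((78,(0,0,255)),(82,(255,0,255))):
    uv=((proj(s,c2w([(101,87,z),(-101,87,z),(-101,-90,z),(101,-90,z)]))+.5)*4-.5).round().astype(int); cv2.polylines(im,[uv.reshape(-1,1,2)],True,c,1)
  a=uv.mean(0).astype(int); cv2.imwrite(f'pics/{f}o.png',im[a[1]-290:a[1]+290,a[0]-390:a[0]+390])
"
```

```text
t 29.87 case [-122.8  320.5  182.1] world [475.6 166.6 182.1] jaw deg -2.11 tilt [-0.0003 -0.0006] F [-0.6 -0.1  0.5] w 0.6 q [-0.86  0.2   0.46  1.98 -0.11  0.98 -0.38]
```

View pics/s30o.png

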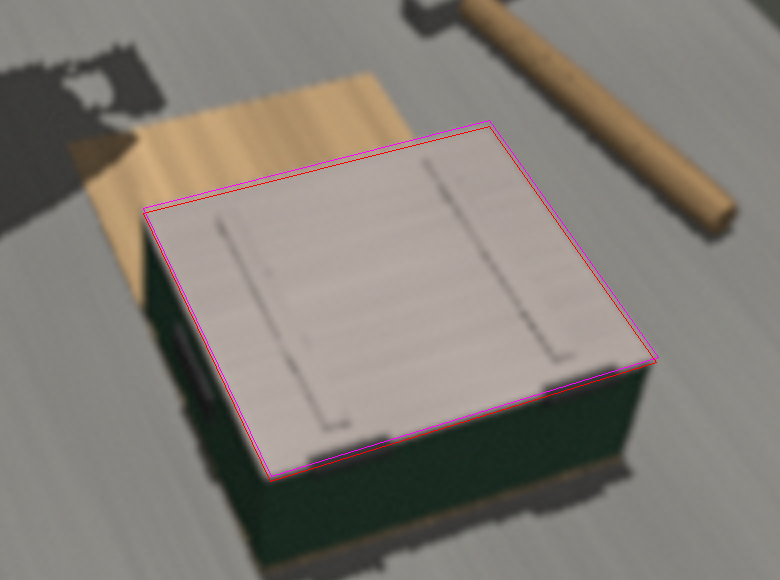

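View pics/t30.png

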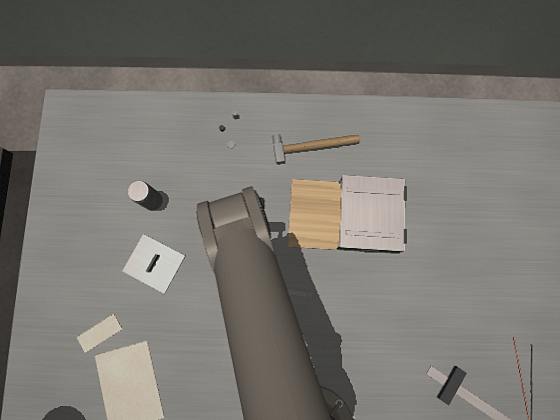

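The lid is flat on the rim: its outline matches the drawn shut lid. The hammer (280,150) and the can (140,190) are where they started, and the arm is clear.

```bash
python3 -c "
from h import *
print(ctrl.hand_in())"
```

```text
the job is handed in; nothing more can be done
None
```

The case is packed and shut, and the job was handed in at about 30 s of the 72 s. `hand_in` gives no verdict, so success rests on my own checks below.

**What I did**
- **Blocks:** I pushed both in together along the tongue with the open fingers, without lifting them.
- **Divider:** I laid the larger plate (measured 180 x 156 mm, at pixel 218,199) on the ledges. The one at pixel 154,264 measured 139 x 119 mm, so I left it.
- **Tube:** I laid it on the divider between the bar and the wall on the robot's side.
- **Lid:** I folded it shut from behind and pressed it down.

**Last checks**
- **Blocks:** seen from above before the divider went in, the dolly was at case (50, 3) mm and the half-round at (-49, 4) mm. The dolly had turned somewhat during the push but lay wholly inside.
- **Divider:** the top picture showed it level and roughly centred on the ledges.
- **Tube:** it touched down at the expected height. The gripper put it at about x = -48, y = 2 to 3 mm, along the case.
- **Lid:** it stopped firmly at the height of a shut lid, taking 27 N. In the side picture its outline matches the drawn shut position.
- **Bystanders:** the hammer and can look unmoved. The wrench was hidden by the arm's shadow in the last top picture, but earlier pictures showed it in place and nothing went near it.

**What disagreed**
- **Tool height:** the reported TCP height was about 39 mm below the real fingertips. Because of this, my first push passed over the blocks without touching them. I measured the offset by touching the bench and corrected for it afterwards.
- **After closing:** with the lid shut I could no longer see the tube and divider, so their final positions come from the pictures and contact readings before closing.

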